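# Leak-test a turbo compressor housing

### The job

Lift the aluminium compressor housing out of its blue tray by its round neck, set it down gently and upright on the black rubber mat and let go. Then take it by its square duct and put it gently under the white bridge of the tester, the neck centred below the yellow disc and the duct pointing straight out of the open front, let go, and with it in place press the green start button fully down and release it. Keep the housing upright, never press the red button, and leave the other things on the bench where they are.

Things in the scene. Friction and masses are not known exactly. Their poses are not given: they have to be found in the camera images.
- housing: Bare aluminium compressor housing, 0.26 to 0.38 kg, loose, lying flat, 66 mm high: a round disc (84 mm diameter, 34 mm high) with an upright neck on its middle and a square duct leaving it sideways, ending 130 mm from the neck's axis. Origin: on the neck's axis at the underside; z up along the neck, -x along the duct. Centre of mass: about 27 mm from the axis towards the duct.
- neck (a point): Top centre of the housing's round neck, 66 mm above its underside. The neck is 40 mm diameter and rises 32 mm above the disc's top (34 mm above the underside).
- duct (a point): Middle of the housing's square duct, a good grip, 90 mm from the neck's axis towards -x and 17 mm above the underside. The duct is 28 mm wide and 28 mm high (3 to 31 mm above the underside), bare from 42 to 120 mm from the axis; then comes a flange 34 mm wide, 10 mm thick. Same axes as the housing.
- tray: Fixed blue tray, 190 x 110 mm, floor 4 mm thick, rim 34 mm high, in which the housing lies at the start. Black rubber blocks, 34 mm high, close both sides of the duct (9 mm gaps, too narrow for a finger), so there only the neck can be gripped. Origin: on the bench below the housing's neck; its x and y run along the housing's.
- mat: Fixed black rubber mat lying on the bench, 200 mm (its x) x 160 mm (its y), 2 mm thick. Origin: its centre at bench level.
- tester: Fixed leak tester. Grey base plate, 12 mm high, from 60 mm before to 100 mm behind the test axis, 200 mm wide; a white bridge stands over the test axis; a blue console, 62 mm high, begins 64 mm behind the axis. The front is open; the housing's duct overhangs the plate's front edge. Origin: on the test axis at bench level; its -x points out of the open front, towards the robot.
- bridge (a point): Yellow disc on top of the tester's white bridge, on the test axis, 110 mm above the bench. Beam 50 mm deep (25 mm either side of the axis), 180 mm wide; underside 94 mm above the bench, a rubber pad under its middle reaches down to 90 mm. Legs 140 mm apart inside. So the housing goes in only from the front, held by the duct.
- seat (a point): Point on the tester's plate, on the test axis (12 mm above the bench), where the housing's origin belongs, with the housing's x along the tester's x (duct out of the front). A yellow ring, 90 mm diameter, is painted round it. Two brass stop pins (20 mm high) behind it meet the disc when the housing is about 3 mm too far in.
- start (a joint): Travel of the green start button: 0 up, 0.008 m fully down. The spring takes 1.2 N to begin and 4 N fully down, and returns it.
- start_top (a point): Centre of the top of the green start button's cap (36 mm diameter), which is 60 mm above the bench when up and moves straight down. It sits on a fixed grey box, 75 x 75 x 40 mm, in a black collar 52 mm diameter.
- stop (a joint): Travel of the red stop button, 0 up, 0.008 m fully down; not to be pressed.
- stop_top (a point): Centre of the top of the red stop button's cap (36 mm diameter), 60 mm above the bench, on a like box in yellow. The two boxes may change places.
- wrench: Bystander: steel spanner, 180 mm, lying flat. Origin at its middle.
- screwdriver: Bystander: orange-handled screwdriver, 190 mm, lying flat. Origin at its middle.
- brush: Bystander: yellow-handled brush, 170 mm, lying flat. Origin at its middle.
- rotor: Bystander: dark turbine wheel with its shaft standing up, 60 mm diameter, 85 mm high. Origin at the middle of its underside.
- paste: Bystander: jar with a blue cap, 56 mm diameter, 65 mm high. Origin at the middle of its underside.
- scroll: Bystander: rust-brown turbine housing, 100 mm diameter, 68 mm high. Origin at the middle of its underside.
Not all that is in view belongs to the job. Leave any purple look-alike of the housing alone.

How it is judged:
By the outcome, as a careful person would: the job done as asked, in the order asked, and still so for the second after the job is handed in, with the robot touching nothing.
It also fails if it takes over 67 s, if anything falls off the work surface, if the arm or the gripper's body presses on something with over 40 N, if the wrist force passes 120 N, or if a joint passes its speed limit or range.

### The arm

A 7-joint arm with a two-finger parallel gripper is mounted at the origin on the work surface. World frame = base frame: x ahead of the robot, y to its left, z up, the work surface at z = 0. Lengths are in m, angles in rad, forces in N, time in s.
With the tool pointing down it reaches from about 0.425 to 0.95 m from the base axis. Payload 4.7 kg.
Tool frame: the origin (TCP) lies on the front face of the gripper's body, between the roots of the fingers; the fingertips stand 70 mm ahead of it and the grasp point (between the pads) lies 51 mm ahead of it; z points along the fingers, y is the direction in which the jaws open and shut (so a half turn about z gives the same grasp; the last joint's range is limited). The gripper opens to 87 mm and grips with 3 to 60 N. Pads are 19 mm wide; open, the fingers measure 117 mm over their backs; the gripper's body (75 mm by 190 mm) begins 51 mm behind the grasp point.
Start: joints at [1.269, 0.469, -0.049, 1.532, 0.024, 1.141, -0.082], TCP at [0.182, -0.65, 0.292] pointing down, gripper open.
Joint ranges: [-2.59, 2.59], [-0.33, 1.99], [-1.39, 1.29], [0.1, 2.45], [-1.04, 4.18], [0.21, 1.99], [-2.66, 2.66]. Speed limits (rad/s): [2.57, 2.57, 3.14, 3.14, 3.14, 3.14, 3.14].

### API

Orientations are given as [roll, pitch, yaw] about the fixed x, y, z axes, in that order (R = Rz(yaw) Ry(pitch) Rx(roll)).
In Python, from station import arm, vision gives the robot as it stands.
- The arm moves only by the shell command python3 -m crank 'ROWS' [FORCE]. ROWS is JSON, a list that holds one entry, the list of rows, each a list of 5 numbers: the gripper command: -1 is shut, 1 is fully open, values between are in proportion, then the shift along the tool's x, y, z in m, then the turn about the tool's z in degrees. A call has 1 to 10 rows; each row shifts and turns the pose as measured when the row begins, along the tool's axes as they then stand; what a row does not reach is not made up. A row lasts 1/12 s, in which the tool goes at most 41.7 mm and 7.16 degrees, less where a joint would pass 70% of its speed; a pose out of reach is approached as far as the arm can. A call with a gripper value outside its range is refused whole. The fingers move at their own pace and stop on an object; FORCE is the grip in N (left out, the last holds). Time passes only in rows, so rows that do not move let the fingers close. It gives the time, the measured TCP pose, the force and the opening at its end, in the units of the state.
- arm.get_obs(): the state, without advancing time (a new reading comes with each control period).
- vision.camera(name): name is "side" or "top"; returns a dict with "pixels" (384x512x3 uint8, red, green, blue), "fx", "fy", "cx", "cy" (pixels), "D" ([k1, k2, p1, p2, k3] as OpenCV has them; the pictures are not rectified), "R" (3x3) and "t" (3): a world point X has camera coordinates R X + t. Camera axes: x right, y down, z forward; pixel columns grow to the right and rows downward; lengths in m; the calibration is good to about 2 mm. A picture is of the moment at which its call begins. There is no depth.
- arm.finish_job(): hands the job in, once; it reports no verdict.
The state is a dict: "time": time; "joint_positions": joint angles; "dq": joint speeds; "joint_efforts": joint torques, N m; "tool_pos": TCP position; "ee_rot": TCP orientation; "ft_force": force on the tool from outside, world axes, zero at the start; "moment": the same for the moment, N m; "grip_width": finger opening in m.
Only numpy, scipy, OpenCV 4.12 (cv2) and the standard library are available. Lean on these libraries where they do the work, as an engineer would, in place of code of your own. Each camera call takes 0.05 s, during which the arm holds its last target.

## Working session

There is one attempt and no reset: what is moved stays moved. The work goes in short steps, Python scripts to look and compute and a shell command to move; the robot and the scene stay as the last step left them, time stands still between calls to the robot, and variables do not carry over. Pictures are saved under pics/ and viewed, and the job is handed in when it is done.

```bash
ls; mkdir -p pics; python3 - <<'E'
from station import arm, vision
import cv2
print(arm.get_obs())
for n in ("top","side"):
    c=vision.camera(n)
    print(n,{k:c[k] for k in c if k!="pixels"})
    cv2.imwrite(f"pics/{n}0.png",cv2.resize(c["pixels"][:,:,::-1],(800,600),interpolation=cv2.INTER_CUBIC))
E
```

```text
pics
{'time': 0.0, 'joint_positions': array([ 1.26910266,  0.46945736, -0.04857174,  1.53369908,  0.02412751,
        1.1409452 , -0.0822642 ]), 'dq': array([ 7.61511835e-05, -3.64523904e-05, -1.20140942e-04,  2.87057671e-05,
       -1.57182490e-03,  1.19092548e-04, -1.17352753e-03]), 'joint_efforts': array([-5.05577082e-04, -5.07976127e+01, -8.01047031e-02, -2.36153716e+01,
       -6.10947283e-02,  3.77544877e-02,  1.62319852e-04]), 'tool_pos': array([ 0.18173488, -0.64960414,  0.29118629]), 'ee_rot': array([-3.13967284e+00,  1.03844660e-04,  2.72852091e-01]), 'ft_force': array([ 0.34787807, -0.05099783, -0.81390887]), 'moment': array([ 0.01042135, -0.00689832,  0.02133213]), 'grip_width': 0.08691994133639774}
top {'fx': 498.65129896109676, 'fy': 498.65129896109676, 'cx': 257.324267730257, 'cy': 190.09467040798495, 'D': array([-0.01422553,  0.        ,  0.        ,  0.        ,  0.        ]), 'R': array([[-0.00840064, -0.99986378, -0.01420732],
       [-0.99741251,  0.0093928 , -0.0712746 ],
       [ 0.07139834,  0.01357181, -0.99735555]]), 't': array([0.06478469, 0.5164057 , 1.58819153])}
side {'fx': 470.6697781900574, 'fy': 470.6697781900574, 'cx': 250.07384549305493, 'cy': 190.95380259551746, 'D': array([-0.09386126,  0.        ,  0.        ,  0.        ,  0.        ]), 'R': array([[-0.79572205, -0.60558525, -0.00963945],
       [-0.44090021,  0.59009572, -0.67630914],
       [ 0.41525104, -0.53390406, -0.73655484]]), 't': array([0.42485145, 0.25841345, 1.51235131])}
```

View pics/top0.png

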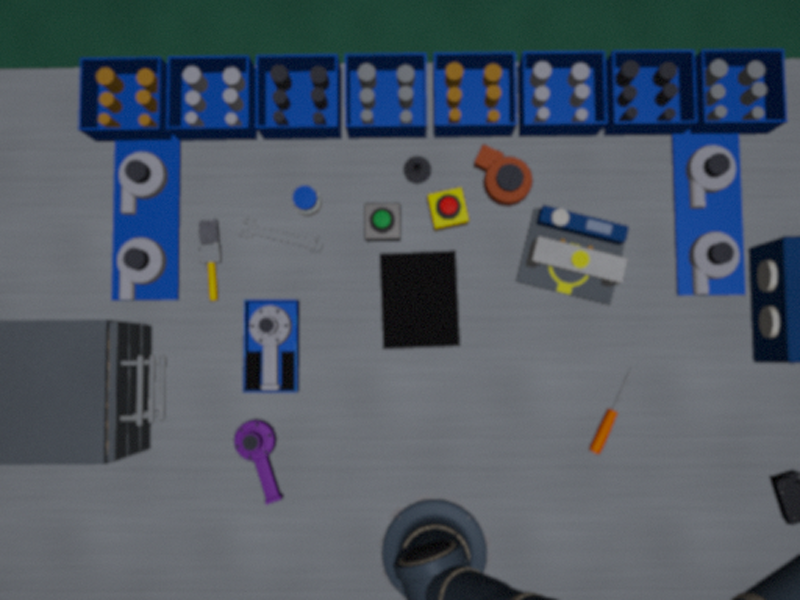

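View pics/side0.png

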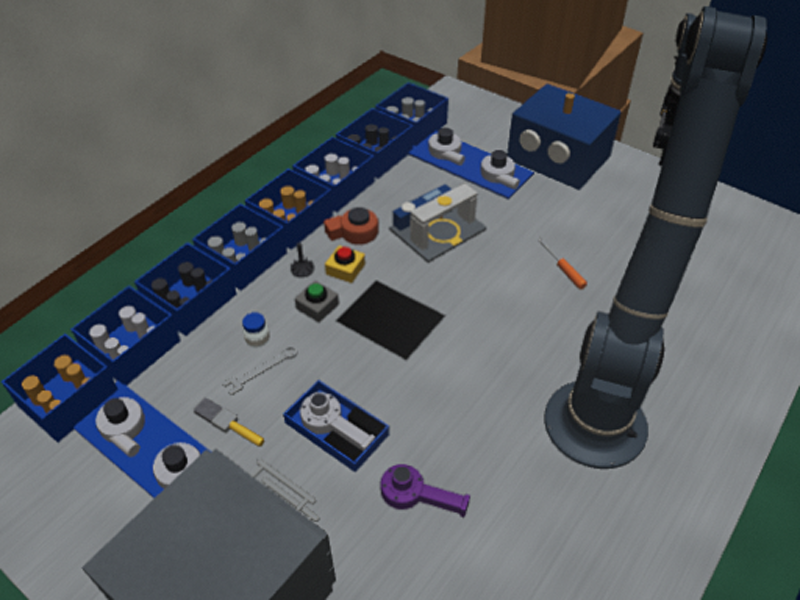

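```bash
cat > h.py <<'E'
from station import arm, vision
import cv2, numpy as np
def K(c): return np.array([[c["fx"],0,c["cx"]],[0,c["fy"],c["cy"]],[0,0,1.]])
def proj(c,X):
    X=np.atleast_2d(np.array(X,float)); 
    return cv2.projectPoints(X.reshape(-1,1,3),cv2.Rodrigues(c["R"])[0],c["t"],K(c),c["D"])[0].reshape(-1,2)
def back(c,uv,z):
    uv=np.array(uv,float).reshape(-1,1,2); n=cv2.undistortPoints(uv,K(c),c["D"]).reshape(-1,2)
    out=[]
    o=-c["R"].T@c["t"]
    for p in n:
        d=c["R"].T@np.array([p[0],p[1],1.]); out.append(o+d*(z-o[2])/d[2])
    return np.array(out)
def crop(c,u0,v0,w,h,s,name,pts=None):
    # native crop, pixel (u,v) centre -> ((u-u0)+.5)*s-.5 ; gridlines each 10 px
    im=c["pixels"][v0:v0+h,u0:u0+w,::-1]; im=cv2.resize(im,(w*s,h*s),interpolation=cv2.INTER_CUBIC)
    im=np.clip(im*1.4,0,255).astype(np.uint8)
    for u in range((u0+9)//10*10,u0+w,10):
        x=int((u-u0+.5)*s); im[:6,x]=(0,255,255); cv2.putText(im,str(u),(x-10,16),0,.35,(0,255,255),1)
    for v in range((v0+9)//10*10,v0+h,10):
        y=int((v-v0+.5)*s); im[y,:6]=(0,255,255); cv2.putText(im,str(v),(8,y+4),0,.35,(0,255,255),1)
    if pts is not None:
        for p in pts: cv2.circle(im,(int((p[0]-u0+.5)*s),int((p[1]-v0+.5)*s)),2,(255,0,255),-1)
    cv2.imwrite("pics/"+name,im)
E
python3 - <<'E'
from h import *
t=vision.camera("top"); s=vision.camera("side")
np.save("t0.npy",t,allow_pickle=True); np.save("s0.npy",s,allow_pickle=True)
crop(t,145,185,60,70,8,"ct_house.png")
crop(s,175,235,80,70,8,"cs_house.png")
crop(t,325,125,85,75,8,"ct_test.png")
crop(s,240,110,80,60,9,"cs_test.png")
crop(t,225,115,85,115,5,"ct_mat.png")
crop(s,180,150,110,85,7,"cs_mat.png")
E
```

```text
(no output)
```

View pics/ct_house.png

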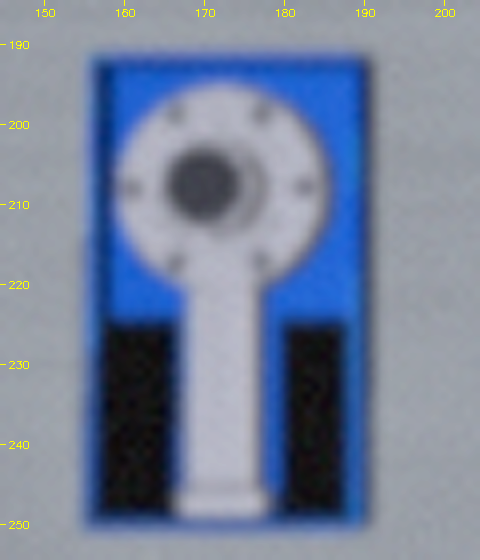

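View pics/cs_house.png

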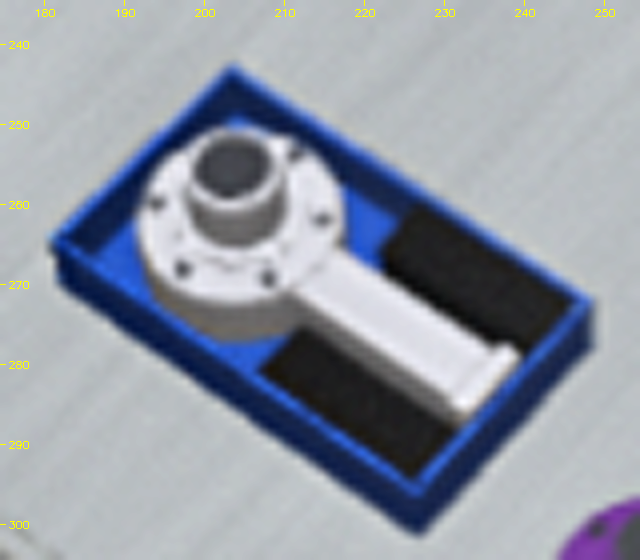

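View pics/ct_test.png

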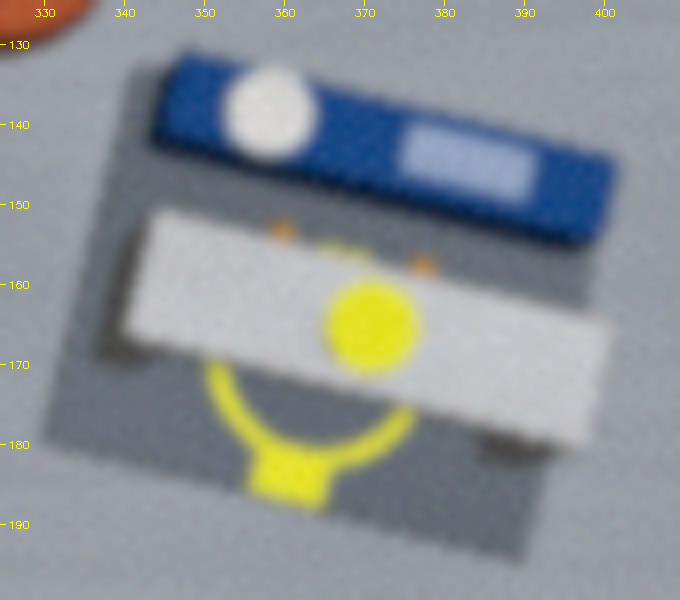

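View pics/cs_test.png

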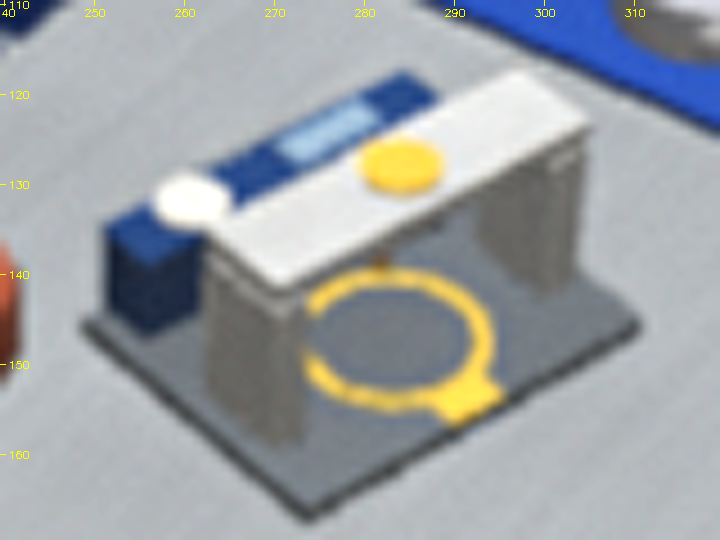

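View pics/ct_mat.png

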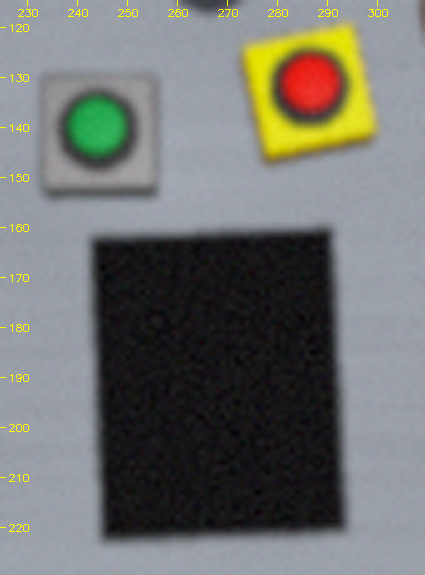

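View pics/cs_mat.png

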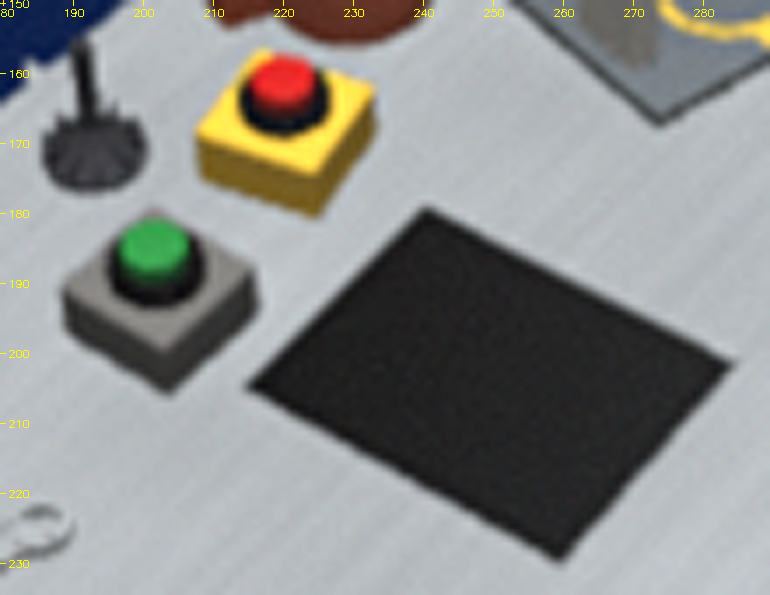

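```bash
python3 - <<'E'
from h import *
t=np.load("t0.npy",allow_pickle=True).item(); s=np.load("s0.npy",allow_pickle=True).item()
np.set_printoptions(precision=4,suppress=True)
def show(n,z,a=None,b=None):
    print(n, back(t,a,z)[0] if a else '', back(s,b,z)[0] if b else '')
show("neck",.070,(169.6,207.7),(203.5,255))
show("disc",.038,(172.2,208.3),(203.7,262.0))
show("duct1",.035,(172.4,224)); show("duct2",.035,(172.4,243)); show("flangeend",.0365,(172.4,249),(235.5,281.5))
for p in [(157,191.5),(190.5,191.5),(191,250),(155.5,250)]: show("trayTop",.034,p)
for p in [(203.5,243),(248,272.5),(226.5,296),(181,265)]: show("traySide",.034,None,p)
show("yellow",.110,(370.5,165.5),(284,128))
for p in [(330,180),(390,194.5)]: show("plate fr top",.012,p)
for p in [(274,166.5),(310.5,146)]: show("plate fr side",.012,None,p)
show("ringtab",.012,(360.5,184.5),(293,154))
for p in [(243,162.5),(290.5,161),(293.5,220.5),(245.5,222)]: show("mat t",.002,p)
for p in [(241,179),(284,201.5),(259.5,229.5),(215,204.5)]: show("mat s",.002,None,p)
show("green",.06,(244,139.5),(201.5,184.5)); show("red",.06,(286.5,131),(220,160))
# beam corners
for p in [(344,151),(400.5,164.5),(398,180),(340,167)]: show("beam",.108,p)
for p in [(296.5,117.5),(304.5,123.5),(271,141.5),(262,135.5)]: show("beam s",.108,None,p)
E
```

```text
neck [0.4608 0.3338 0.07  ] [0.4651 0.3313 0.07  ]
disc [0.46   0.3316 0.038 ] [0.4636 0.3362 0.038 ]
duct1 [0.4101 0.3313 0.035 ] 
duct2 [0.3499 0.3311 0.035 ] 
flangeend [0.331  0.3308 0.0365] [0.3383 0.3309 0.0365]
trayTop [0.5144 0.3814 0.034 ] 
trayTop [0.5134 0.2738 0.034 ] 
trayTop [0.3273 0.272  0.034 ] 
trayTop [0.3281 0.3851 0.034 ] 
traySide  [0.5156 0.2779 0.034 ]
traySide  [0.3283 0.2804 0.034 ]
traySide  [0.3294 0.3861 0.034 ]
traySide  [0.516  0.3869 0.034 ]
yellow [ 0.5822 -0.2861  0.11  ] [ 0.5866 -0.2891  0.11  ]
plate fr top [ 0.548  -0.1752  0.012 ] 
plate fr top [ 0.4992 -0.3676  0.012 ] 
plate fr side  [ 0.5497 -0.1742  0.012 ]
plate fr side  [ 0.4997 -0.3596  0.012 ]
ringtab [ 0.5324 -0.2733  0.012 ] [ 0.5301 -0.2775  0.012 ]
mat t [0.6091 0.1065 0.002 ] 
mat t [ 0.6125 -0.0488  0.002 ] 
mat t [ 0.4183 -0.056   0.002 ] 
mat t [0.4148 0.0996 0.002 ] 
mat s  [ 0.6169 -0.0519  0.002 ]
mat s  [ 0.421  -0.0559  0.002 ]
mat s  [0.4158 0.1013 0.002 ]
mat s  [0.6133 0.106  0.002 ]
green [0.6749 0.1004 0.06  ] [0.6787 0.0984 0.06  ]
red [ 0.7007 -0.0343  0.06  ] [ 0.7068 -0.0399  0.06  ]
beam [ 0.6278 -0.2068  0.108 ] 
beam [ 0.5846 -0.3778  0.108 ] 
beam [ 0.5373 -0.3689  0.108 ] 
beam [ 0.5788 -0.1936  0.108 ] 
beam s  [ 0.5847 -0.375   0.108 ]
beam s  [ 0.5387 -0.3624  0.108 ]
beam s  [ 0.5824 -0.1962  0.108 ]
beam s  [ 0.6302 -0.2038  0.108 ]
```

The only aluminium housing in a blue tray with black blocks is at top (172,208) and side (204,255). The purple look-alike at top (162,282) and the four fixtures at the bench edges don't fit the description. The green button is at top (244,139) and the red one at (286,131). I'll turn the tool first.

```bash
python3 -m crank '[[[1,0,0,0,-7],[1,0,0,0,-7],[1,0,0,0,-7],[1,0,0,0,-7],[1,0,0,0,-7],[1,0,0,0,-7],[1,0,0,0,-7],[1,0,0,0,-7],[1,0,0,0,-7],[1,0,0,0,-7]]]' 30
```

```text
time: 1.03
tool_pos: [0.1815, -0.6483, 0.2883]
ee_rot: [-3.138, -0.006, 1.525]
ft_force: [0.2, -0.0, 0.3]
grip_width: 0.0871
```

```bash
python3 -m crank '[[[1,0.033,0.025,0,-2.6],[1,0.033,0.025,0,0],[1,0.033,0.025,0,0],[1,0.033,0.025,0,0],[1,0.033,0.025,0,0],[1,0.033,0.025,0,0],[1,0.033,0.025,0,0],[1,0.033,0.025,0,0],[1,0.033,0.025,0,0],[1,0.033,0.025,0,0]]]'
```

```text
time: 1.87
tool_pos: [0.4271, -0.3234, 0.2846]
ee_rot: [-3.133, -0.003, 1.551]
ft_force: [1.0, -0.1, -0.2]
grip_width: 0.0872
```

```bash
python3 -m crank '[[[1,0.033,0.025,0,-1],[1,0.033,0.025,0,0],[1,0.033,0.025,0,0],[1,0.033,0.025,0,0],[1,0.040,0.010,0,0],[1,0.040,0,0,0],[1,0.040,-0.005,0,0],[1,0.040,-0.005,0,0],[1,0.040,-0.005,0,0],[1,0.040,-0.005,0,0]]]'
```

```text
time: 2.7
tool_pos: [0.5222, 0.0569, 0.2845]
ee_rot: [-3.138, -0.003, 1.566]
ft_force: [0.8, -0.0, -0.3]
grip_width: 0.0865
```

```bash
python3 -m crank '[[[1,0.040,-0.010,0.005,0],[1,0.040,-0.010,0.01,0],[1,0.040,-0.010,0.01,0],[1,0.040,-0.008,0.01,0],[1,0.040,-0.005,0.01,0],[1,0.020,-0.005,0.01,0],[1,0,0,0,0]]]'
```

```text
time: 3.28
tool_pos: [0.4708, 0.2861, 0.2326]
ee_rot: [3.141, -0.009, 1.577]
ft_force: [-0.9, 0.0, 0.1]
grip_width: 0.087
```

```bash
python3 -m crank '[[[1,0.023,-0.004,0.030,0],[1,0.023,-0.004,0.03,0],[1,0,0,0,0],[1,0,0,0,0]]]'; python3 - <<'E'
from h import *
np.set_printoptions(precision=4,suppress=True)
o=arm.get_obs(); print(o["tool_pos"],o["ee_rot"])
from scipy.spatial.transform import Rotation as Ro
R=Ro.from_euler("xyz",o["ee_rot"]).as_matrix()
print("tip axis",o["tool_pos"]+R[:,2]*.07)
t=vision.camera("top"); s=vision.camera("side")
tips=[o["tool_pos"]+R@np.array([0,y,.07]) for y in (-.0435,0,.0435)]
crop(t,140,180,70,75,8,"t1.png",proj(t,tips)); crop(s,165,215,90,85,7,"s1.png",proj(s,tips))
E
```

```text
time: 3.62
tool_pos: [0.4643, 0.3332, 0.1722]
ee_rot: [3.138, -0.008, 1.577]
ft_force: [0.2, 0.1, -0.1]
grip_width: 0.087
[0.4643 0.3332 0.1722] [ 3.1377 -0.0081  1.577 ]
tip axis [0.4645 0.3338 0.1022]
```

View pics/t1.png

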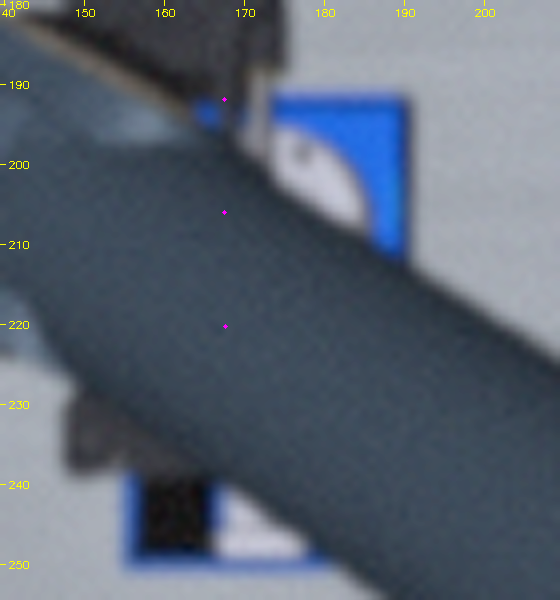

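View pics/s1.png

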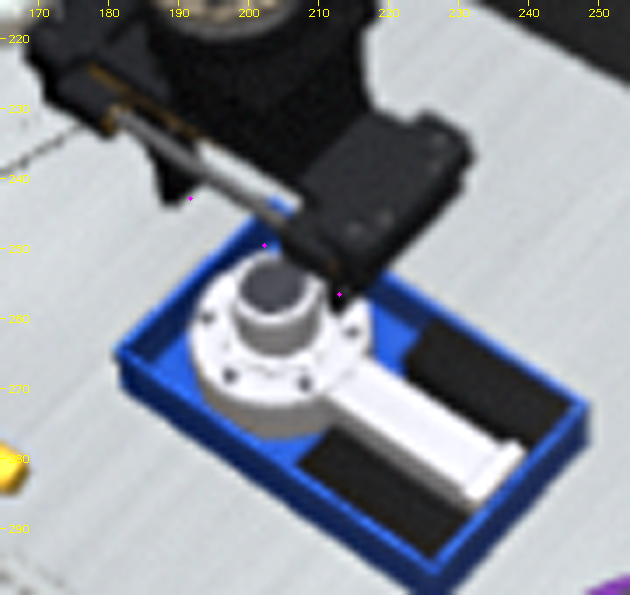

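Both fingertips land where they should, straddling the neck. I'll go down and grip.

```bash
python3 -m crank '[[[1,-0.001,-0.001,0.025,0],[1,0,0,0.02,0],[1,0,0,0.010,0],[1,0,0,0.002,0],[1,0,0,0,0]]]' 50
```

```text
time: 4.13
tool_pos: [0.471, 0.3274, 0.1208]
ee_rot: [3.125, -0.011, 1.564]
ft_force: [-0.1, -0.4, 1.0]
grip_width: 0.0872
```

```bash
python3 -m crank '[[[1,0.005,-0.008,0.004,0],[1,0,0,0,0],[1,0,0,0,0]]]' 50; python3 -c "
from station import arm
print(arm.get_obs()['joint_positions'],arm.get_obs()['dq'])"
```

```text
time: 4.38
tool_pos: [0.4644, 0.3326, 0.1194]
ee_rot: [3.121, -0.013, 1.561]
ft_force: [0.4, -0.7, 1.0]
grip_width: 0.0869
[-0.24237166  0.5798354  -0.60397039  1.92260941  0.47784797  0.7579655
 -1.1272273 ] [-0.01172453 -0.01377029 -0.02127323  0.01351451 -0.01611108 -0.00416803
 -0.00645733]
```

```bash
python3 -m crank '[[[1,0,-0.001,0.004,0],[1,0,0,0.003,0],[1,0,0,0,0]]]' 50;python3 -c "
from station import arm
print(arm.get_obs()['ee_rot'])"
```

```text
time: 4.63
tool_pos: [0.4636, 0.3338, 0.1136]
ee_rot: [3.118, -0.015, 1.562]
ft_force: [-0.5, -0.4, -0.6]
grip_width: 0.0872
[ 3.11779505 -0.01503503  1.56239071]
```

```bash
python3 -m crank '[[[-1,0,0,0,0],[-1,0,0,0,0],[-1,0,0,0,0],[-1,0,0,0,0],[-1,0,0,0,0],[-1,0,0,0,0]]]' 45
```

```text
time: 5.13
tool_pos: [0.4638, 0.3339, 0.1135]
ee_rot: [3.118, -0.015, 1.562]
ft_force: [0.4, 0.6, -0.6]
grip_width: 0.0549
```

```bash
python3 -m crank '[[[-1,0,0,0,0],[-1,0,0,0,0],[-1,0,0,0,0],[-1,0,0,0,0],[-1,0,0,0,0]]]' 45
```

```text
time: 5.55
tool_pos: [0.4633, 0.3339, 0.1135]
ee_rot: [3.119, -0.015, 1.562]
ft_force: [1.0, 0.7, -0.7]
grip_width: 0.0395
```

Gripped: the opening is 39.5 mm on the 40 mm neck. Next I'll lift.

```bash
python3 -m crank '[[[-1,0,0,-0.006,0],[-1,0,0,-0.012,0],[-1,0,0,-0.02,0],[-1,0,0,-0.025,0],[-1,0,0,-0.025,0],[-1,0,0,-0.015,0],[-1,0,0,0,0]]]'
```

```text
time: 6.13
tool_pos: [0.4597, 0.3306, 0.2217]
ee_rot: [3.123, -0.011, 1.564]
ft_force: [-0.1, 0.1, -3.4]
grip_width: 0.0391
```

```bash
python3 -m crank '[[[-1,-0.012,0.004,0,0],[-1,-0.025,0.008,0,0],[-1,-0.033,0.01,0,0],[-1,-0.036,0.011,0,0],[-1,-0.036,0.011,0,0],[-1,-0.036,0.011,0,0],[-1,-0.036,0.011,0,0],[-1,-0.036,0.011,0,0],[-1,-0.024,0.008,0,0],[-1,-0.012,0.004,0,0]]]'
```

```text
time: 6.97
tool_pos: [0.5447, 0.0255, 0.2116]
ee_rot: [3.136, -0.008, 1.573]
ft_force: [-0.6, 0.2, -2.4]
grip_width: 0.0392
```

```bash
python3 -m crank '[[[-1,0,0,0,0],[-1,0,0,0,0]]]'; python3 - <<'E'
from h import *
t=vision.camera("top"); s=vision.camera("side")
crop(t,205,110,120,130,5,"t2.png"); crop(s,180,120,120,110,6,"s2.png")
E
```

```text
time: 7.13
tool_pos: [0.5439, 0.0177, 0.2086]
ee_rot: [3.141, -0.005, 1.562]
ft_force: [-0.6, 1.0, -2.2]
grip_width: 0.0389
```

View pics/s2.png

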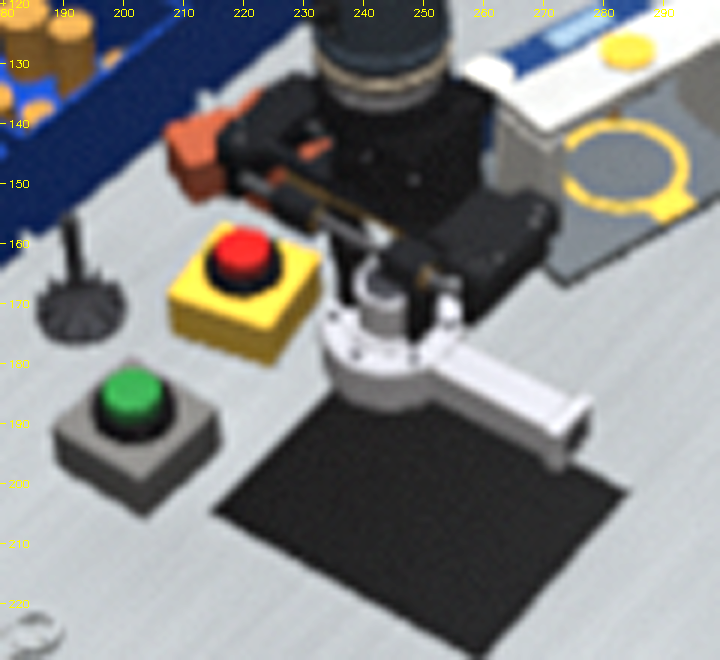

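Held level above the mat. Lowering slowly.

```bash
python3 -m crank '[[[-1,0.004,0.005,0.005,0],[-1,0.003,0.004,0.012,0],[-1,0,0,0.014,0],[-1,0,0,0.014,0],[-1,0,0,0.014,0],[-1,0,0,0.01,0],[-1,0,0,0.006,0],[-1,0,0,0.003,0]]]'
```

```text
time: 7.9
tool_pos: [0.5535, 0.042, 0.1245]
ee_rot: [3.138, -0.012, 1.586]
ft_force: [0.4, 0.6, -3.0]
grip_width: 0.0393
```

```bash
python3 -m crank '[[[-1,-0.006,-0.001,0.004,0],[-1,-0.004,0,0.002,0],[-1,0,0,0.002,0],[-1,0,0,0,0]]]'
```

```text
time: 8.23
tool_pos: [0.5528, 0.0325, 0.1154]
ee_rot: [3.138, -0.012, 1.588]
ft_force: [0.4, -0.1, -2.2]
grip_width: 0.0391
```

```bash
python3 -m crank '[[[-1,0,0,0.0015,0],[-1,0,0,0.0015,0],[-1,0,0,0,0]]]'
```

```text
time: 8.48
tool_pos: [0.5538, 0.0318, 0.1133]
ee_rot: [3.136, -0.012, 1.586]
ft_force: [-0.8, 0.2, -2.1]
grip_width: 0.0391
```

```bash
python3 -m crank '[[[-1,0,0,0.001,0],[-1,0,0,0.001,0],[-1,0,0,0,0]]]'
```

```text
time: 8.73
tool_pos: [0.5542, 0.0318, 0.112]
ee_rot: [3.134, -0.012, 1.586]
ft_force: [-0.4, -0.2, -2.2]
grip_width: 0.0388
```

```bash
python3 -m crank '[[[-1,0,0,0.001,0],[-1,0,0,0.001,0],[-1,0,0,0,0]]]'
```

```text
time: 8.98
tool_pos: [0.5545, 0.0321, 0.1122]
ee_rot: [3.133, -0.01, 1.586]
ft_force: [-0.1, -0.4, -2.2]
grip_width: 0.0391
```

```bash
python3 -m crank '[[[-1,0,0,0.002,0],[-1,0,0,0.001,0],[-1,0,0,0,0]]]'
```

```text
time: 9.23
tool_pos: [0.5547, 0.0324, 0.1119]
ee_rot: [3.133, -0.008, 1.586]
ft_force: [-0.4, 0.2, -2.7]
grip_width: 0.0397
```

```bash
python3 - <<'E'
from h import *
t=vision.camera("top"); s=vision.camera("side")
np.set_printoptions(precision=4,suppress=True)
o=arm.get_obs(); print(o["ft_force"],o["moment"])
# expected outline of disc bottom / flange if on mat
def model(x,y,yaw,z0):
    P=[]
    for a in np.linspace(0,6.28,24): P.append([.042*np.cos(a),.042*np.sin(a),0])
    for yy in(-.017,.017):
        for zz in (0,.034): P.append([-.13,yy,zz])
    P=np.array(P); c,s_=np.cos(yaw),np.sin(yaw)
    return np.c_[x+c*P[:,0]-s_*P[:,1], y+s_*P[:,0]+c*P[:,1], z0+P[:,2]]
crop(s,180,130,120,100,6,"s3.png",proj(s,model(.555,.0325,.015,.002)))
E
```

```text
[-0.2679 -1.4168  0.9334] [-0.0466 -0.0833  0.0186]
```

View pics/s3.png

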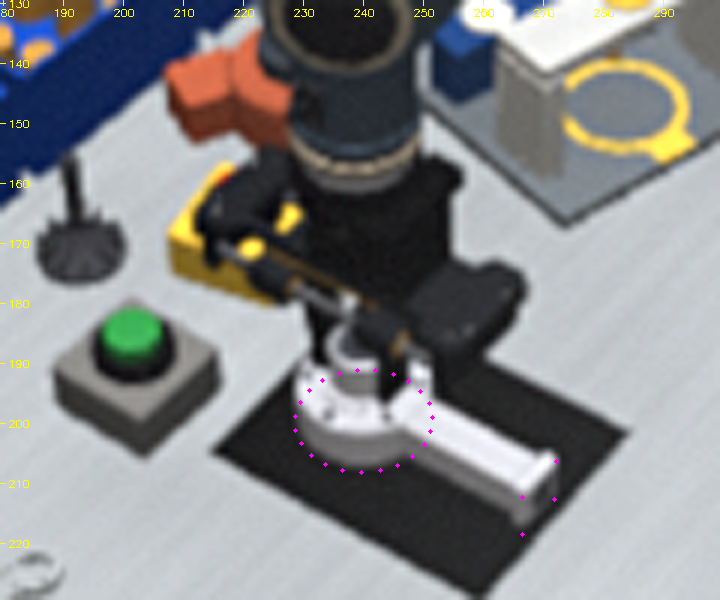

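It's resting on the mat and the wrist force has turned upward. Releasing.

```bash
python3 -m crank '[[[-0.05,0,0,0,0],[0.1,0,0,0,0],[0.3,0,0,0,0],[0.7,0,0,0,0],[1,0,0,0,0],[1,0,0,0,0],[1,0,0,0,0],[1,0,0,0,0],[1,0,0,0,0],[1,0,0,0,0]]]'
```

```text
time: 10.17
tool_pos: [0.5556, 0.0325, 0.1113]
ee_rot: [3.131, -0.009, 1.586]
ft_force: [0.6, 0.7, 1.1]
grip_width: 0.0853
```

```bash
python3 -m crank '[[[1,0,0,-0.02,0],[1,0,0,-0.035,0],[1,0,0,-0.04,0],[1,0,0,0,7.1],[1,0,0,0,7.1],[1,0,0,0,7.1],[1,0,0,0,7.1],[1,0,0,0,7.1],[1,0,0,0,7.1],[1,0,0,0,7.1]]]'
```

```text
time: 11.0
tool_pos: [0.5544, 0.0318, 0.2114]
ee_rot: [-3.139, -0.014, 0.708]
ft_force: [1.1, -0.6, 0.6]
grip_width: 0.0873
```

```bash
python3 -m crank '[[[1,0,0,0,7.1],[1,0,0,0,7.1],[1,0,0,0,7.1],[1,0,0,0,7.1],[1,0,0,0,7.1],[1,0,0,0,0]]]'; python3 - <<'E'
from h import *
t=vision.camera("top"); s=vision.camera("side")
crop(t,215,110,100,120,5,"t4.png"); crop(s,180,130,120,100,6,"s4.png")
np.save("t4.npy",t,allow_pickle=True); np.save("s4.npy",s,allow_pickle=True)
E
```

```text
time: 11.5
tool_pos: [0.5537, 0.0323, 0.2117]
ee_rot: [-3.132, -0.01, 0.08]
ft_force: [-0.8, 0.6, -0.5]
grip_width: 0.087
```

View pics/s4.png

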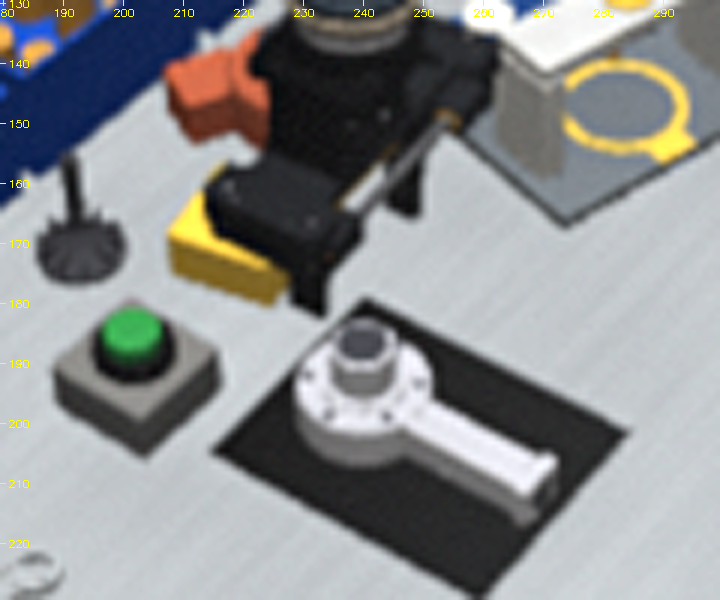

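View pics/t4.png

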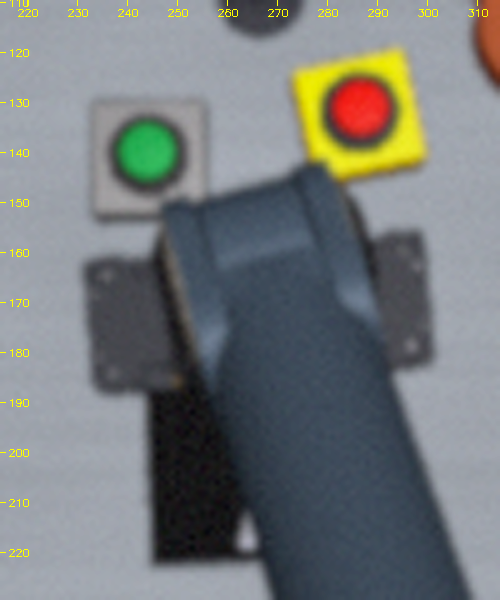

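```bash
python3 - <<'E'
from h import *
np.set_printoptions(precision=4,suppress=True)
s=np.load("s4.npy",allow_pickle=True).item()
print(back(s,(239.8,186.5),.068),back(s,(269.3,209.3),.036))
def model(x,y,yaw,z0):
    P=[]
    for a in np.linspace(0,6.28,24): P.append([.042*np.cos(a),.042*np.sin(a),.034]);P.append([.02*np.cos(a),.02*np.sin(a),.066]); 
    for yy in(-.017,.017):
        for zz in (0,.034): P.append([-.13,yy,zz])
    for yy in(-.014,.014):
        P.append([-.06,yy,.031]);P.append([-.11,yy,.031])
    P=np.array(P); c,s_=np.cos(yaw),np.sin(yaw)
    return np.c_[x+c*P[:,0]-s_*P[:,1], y+s_*P[:,0]+c*P[:,1], z0+P[:,2]]
crop(s,222,170,60,55,12,"s4b.png",proj(s,model(.556,.0325,.024,.002)))
E
```

```text
[[0.5569 0.0292 0.068 ]] [[0.4259 0.0303 0.036 ]]
```

View pics/s4b.png

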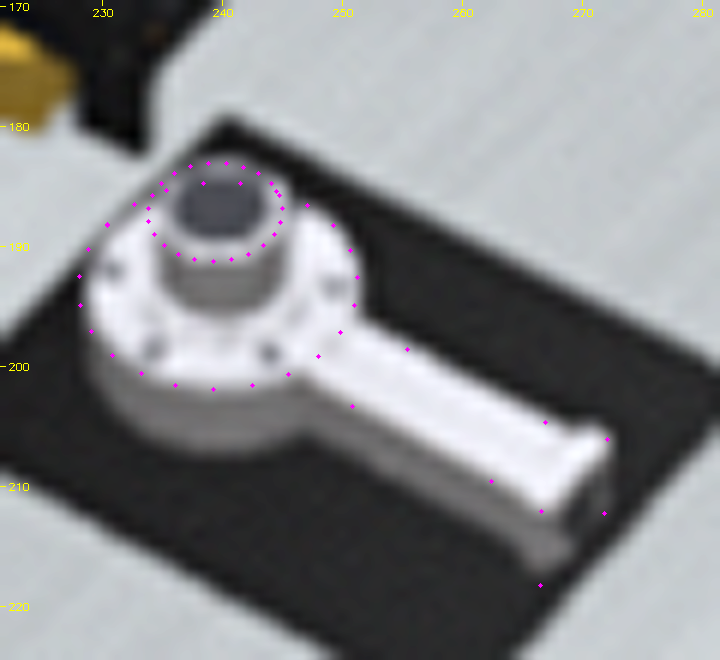

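```bash
python3 -m crank '[[[1,0,0,0,4.1],[1,-0.02,0,0.005,0],[1,-0.03,0,0.01,0],[1,-0.026,0,0.015,0],[1,-0.01,0,0.015,0],[1,0,0,0.01,0],[1,0,0,0,0]]]'
```

```text
time: 12.18
tool_pos: [0.4669, 0.032, 0.1546]
ee_rot: [-3.129, -0.015, 0.031]
ft_force: [-0.4, -1.0, -0.1]
grip_width: 0.0864
```

```bash
python3 -m crank '[[[1,0,0,0.008,1.2],[1,0,0,0.012,0],[1,0,0,0.012,0],[1,0,0,0.012,0],[1,0,0,0.008,0],[1,0,0,0.004,0],[1,0,0,0,0]]]'
```

```text
time: 12.77
tool_pos: [0.4782, 0.0337, 0.0973]
ee_rot: [-3.126, -0.027, 0.008]
ft_force: [0.3, -0.4, -0.8]
grip_width: 0.087
```

```bash
python3 -m crank '[[[1,-0.006,0.001,0.008,0],[1,-0.005,0.001,0.006,0],[1,0,0,0.004,0],[1,0,0,0.001,0],[1,0,0,0,0]]]'
```

```text
time: 13.18
tool_pos: [0.4706, 0.0324, 0.0785]
ee_rot: [-3.125, -0.032, 0.007]
ft_force: [-0.2, 0.7, 0.0]
grip_width: 0.0869
```

```bash
python3 -m crank '[[[1,0,0,0.003,0],[-1,0,0,0,0],[-1,0,0,0,0],[-1,0,0,0,0],[-1,0,0,0,0],[-1,0,0,0,0],[-1,0,0,0,0],[-1,0,0,0,0],[-1,0,0,0,0],[-1,0,0,0,0]]]' 60
```

```text
time: 14.02
tool_pos: [0.4725, 0.0325, 0.0768]
ee_rot: [-3.125, -0.036, 0.007]
ft_force: [0.3, -0.3, -0.2]
grip_width: 0.035
```

```bash
python3 -m crank '[[[-1,0,0,0,0],[-1,0,0,0,0],[-1,0,0,0,0],[-1,0,0,0,0]]]' 60
```

```text
time: 14.35
tool_pos: [0.4723, 0.0323, 0.0768]
ee_rot: [-3.126, -0.036, 0.007]
ft_force: [1.1, -0.5, -0.1]
grip_width: 0.0275
```

Duct gripped (27.5 mm opening). Lifting a little to check the hold.

```bash
python3 -m crank '[[[-1,0,0,-0.003,0],[-1,0,0,-0.006,0],[-1,0,0,-0.01,0],[-1,0,0,-0.012,0],[-1,0,0,-0.012,0],[-1,0,0,-0.006,0],[-1,0,0,0,0]]]' 60; python3 - <<'E'
from h import *
s=vision.camera("side")
crop(s,200,140,100,90,8,"s5.png")
print(arm.get_obs()["tool_pos"],arm.get_obs()["ee_rot"])
E
```

```text
time: 14.93
tool_pos: [0.4678, 0.0314, 0.1288]
ee_rot: [-3.126, -0.029, 0.007]
ft_force: [-0.3, 0.9, -2.8]
grip_width: 0.0276
[0.46769485 0.03139563 0.12838786] [-3.126062   -0.02869229  0.00721993]
```

View pics/s5.png

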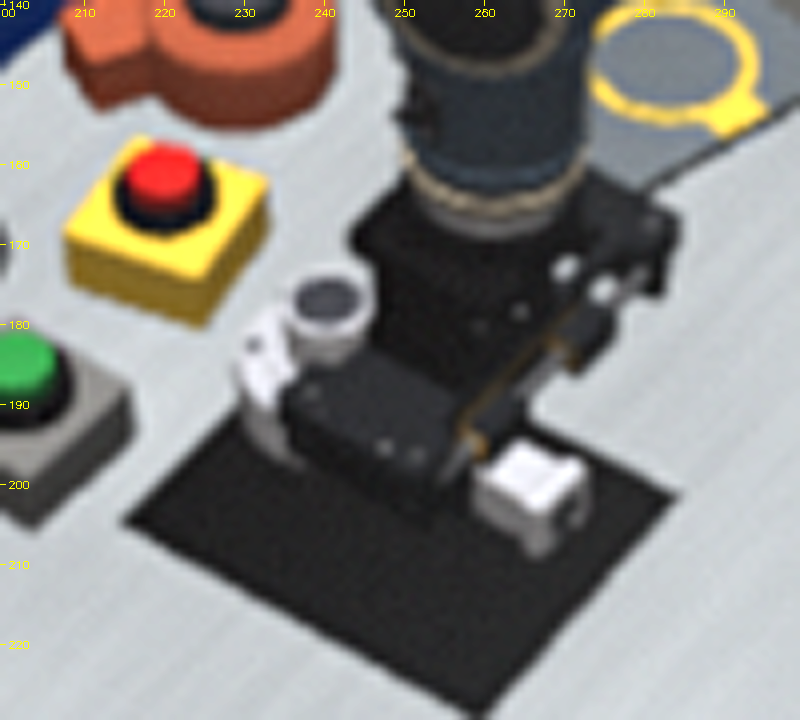

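Held level. Carrying it across to the front of the tester.

```bash
python3 -m crank '[[[-1,-0.003,0.008,-0.003,0],[-1,-0.006,0.018,-0.003,0],[-1,-0.007,0.028,0,0],[-1,-0.008,0.034,0,0],[-1,-0.008,0.034,0,0],[-1,-0.008,0.034,0,0],[-1,-0.007,0.034,0,0],[-1,-0.006,0.028,0,0],[-1,-0.003,0.018,0,0],[-1,-0.002,0.008,0,0]]]' 60; python3 -m crank '[[[-1,0,0,0,3],[-1,0,0,0,4],[-1,0,0,0,4],[-1,0,0,0,3],[-1,0,0,0,0],[-1,0,0,0,0]]]' 60
```

```text
time: 15.82
tool_pos: [0.4052, -0.224, 0.1259]
ee_rot: [-3.123, -0.022, 0.016]
ft_force: [-0.1, 0.5, -2.2]
grip_width: 0.028
time: 16.32
tool_pos: [0.4002, -0.2259, 0.1234]
ee_rot: [-3.117, -0.008, -0.245]
ft_force: [-0.7, 0.9, -3.5]
grip_width: 0.0278
```

```bash
python3 -m crank '[[[-1,0,0.006,0.004,0.5],[-1,0,0.006,0.008,0],[-1,0,0,0.006,0],[-1,0,0,0.002,0],[-1,0,0,0,0]]]' 60; python3 - <<'E'
from h import *
t=vision.camera("top");s=vision.camera("side")
crop(s,240,100,90,100,7,"s6.png"); crop(t,310,120,100,110,6,"t6.png")
np.save("t6.npy",t,allow_pickle=True); np.save("s6.npy",s,allow_pickle=True)
o=arm.get_obs(); print(o["tool_pos"],o["ee_rot"],o["joint_positions"])
E
```

```text
time: 16.73
tool_pos: [0.3968, -0.2373, 0.1003]
ee_rot: [-3.116, -0.006, -0.249]
ft_force: [0.1, -0.2, -2.9]
grip_width: 0.0277
[ 0.39708922 -0.23712452  0.10082476] [-3.1160655  -0.00693916 -0.24924355] [ 0.60135381  0.41615551 -0.16998506  2.18367859  0.08094284  0.54673089
 -1.44340203]
```

View pics/s6.png

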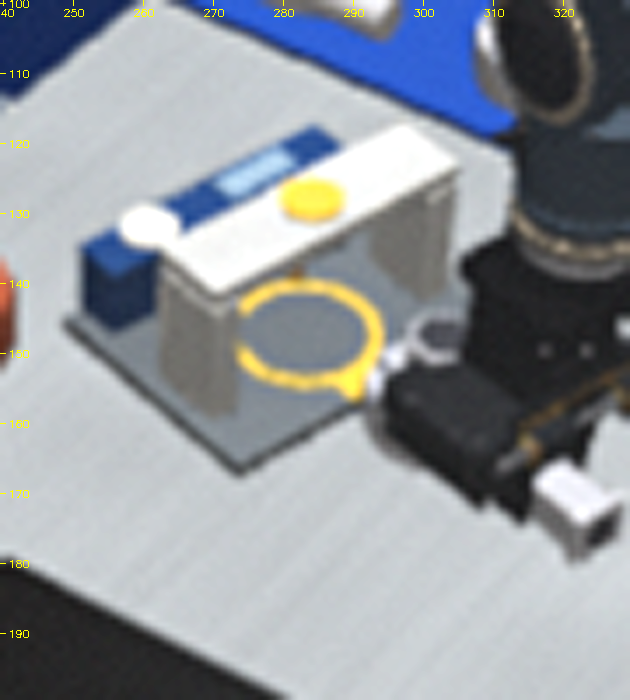

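View pics/t6.png

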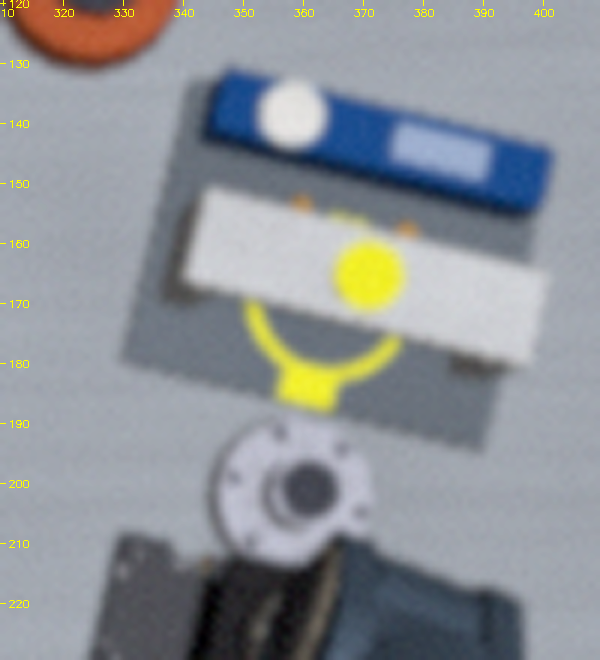

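```bash
cat > fit.py <<'E'
from h import *
from scipy.optimize import least_squares
np.set_printoptions(precision=4,suppress=True)
def yel(c,box):
    u0,v0,u1,v1=box; im=c["pixels"][v0:v1,u0:u1].astype(float)
    w=np.clip(np.minimum(im[...,0],im[...,1])-im[...,2]-40,0,120)
    v,u=np.nonzero(w>20); return np.c_[u+u0,v+v0].astype(float),w[v,u]
def cent(c,box,z):
    p,w=yel(c,box); return back(c,(p*w[:,None]).sum(0)/w.sum(),z)[0]
def ring(c,box,guess):
    p,w=yel(c,box); X=back(c,p,.0125)[:,:2]
    d=np.hypot(*(X-guess).T); k=(d>.033)&(d<.0495); X=X[k];w=w[k]
    f=lambda q: np.sqrt(w)*(np.hypot(X[:,0]-q[0],X[:,1]-q[1])-q[2])
    r=least_squares(f,[*guess,.043]); return r.x,len(X)
E
python3 - <<'E'
from fit import *
t=np.load("t0.npy",allow_pickle=True).item(); s=np.load("s0.npy",allow_pickle=True).item()
print("disc top",cent(t,(362,158,380,174),.110),"side",cent(s,(276,121,293,136),.110))
print("ring top",ring(t,(345,168,385,190),(.584,-.287)))
print("ring side",ring(s,(270,137,302,162),(.5866,-.289)))
t=np.load("t6.npy",allow_pickle=True).item(); s=np.load("s6.npy",allow_pickle=True).item()
print("neck",back(t,(361,201),.0907),back(s,(302.3,147.5),.0907))
print("disc face top", back(t,(358.7,201.7),.0585))
E
```

```text
disc top [ 0.5824 -0.2876  0.11  ] side [ 0.5865 -0.2898  0.11  ]
ring top (array([ 0.5773, -0.2858,  0.0382]), 81)
ring side (array([ 0.5841, -0.2869,  0.0417]), 59)
neck [[ 0.4753 -0.2585  0.0907]] [[ 0.4785 -0.2556  0.0907]]
disc face top [[ 0.4747 -0.2575  0.0585]]
```

Tester axis is about (0.5845,-0.288). The neck still has about 112 mm to go in and 3.5 mm sideways. Lowering to insertion height, then in step by step.

```bash
python3 -m crank '[[[-1,0,0.002,0.003,0.2],[-1,0.004,0.0015,0.003,0],[-1,0.008,0,0,0],[-1,0.008,0,0,0],[-1,0.004,0,0,0],[-1,0,0,0,0]]]' 60
```

```text
time: 17.33
tool_pos: [0.4233, -0.2475, 0.095]
ee_rot: [-3.116, -0.01, -0.252]
ft_force: [-0.0, 0.4, -2.7]
grip_width: 0.0276
```

```bash
python3 -m crank '[[[-1,0.004,0,0,0],[-1,0.008,0,0,0],[-1,0.008,0,0,0],[-1,0.006,0,0,0],[-1,0.003,0,0,0],[-1,0,0,0,0]]]' 60; python3 - <<'E'
from h import *
t=vision.camera("top");s=vision.camera("side")
crop(s,240,100,90,85,8,"s7.png"); crop(t,325,125,80,95,7,"t7.png")
np.save("t7.npy",t,allow_pickle=True); np.save("s7.npy",s,allow_pickle=True)
o=arm.get_obs(); print(o["tool_pos"],o["ee_rot"],o["joint_positions"])
E
```

```text
time: 17.83
tool_pos: [0.4555, -0.2554, 0.0955]
ee_rot: [-3.116, -0.011, -0.251]
ft_force: [-0.7, 0.5, -2.8]
grip_width: 0.0277
[ 0.4545382  -0.25519332  0.09539436] [-3.11626807 -0.0099728  -0.2516336 ] [ 0.56958194  0.49172161 -0.15941918  2.05715661  0.08638518  0.59438172
 -1.46481331]
```

View pics/s7.png

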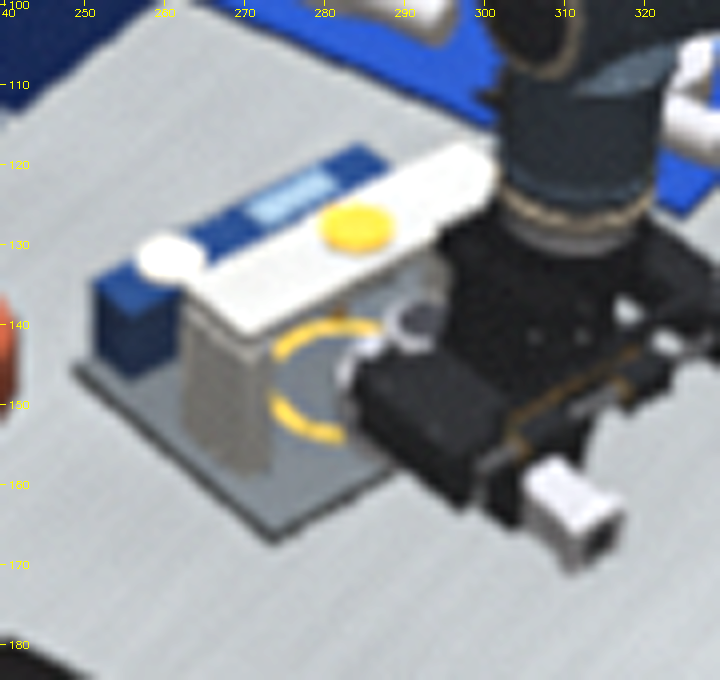

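View pics/t7.png

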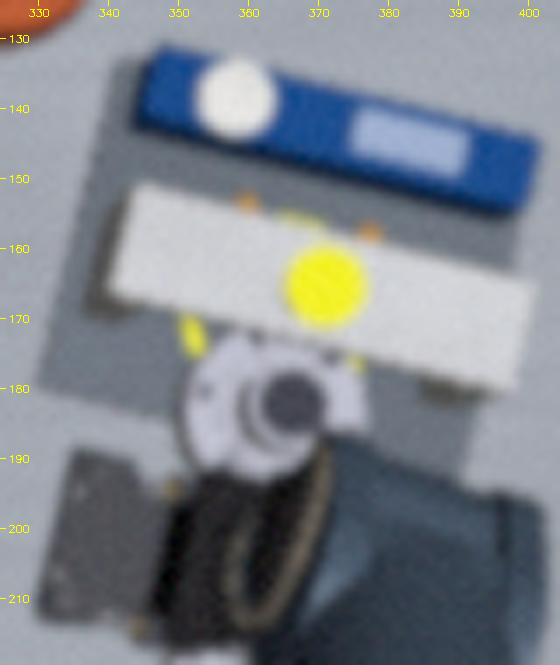

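```bash
python3 - <<'E'
from fit import *
t=np.load("t7.npy",allow_pickle=True).item(); s=np.load("s7.npy",allow_pickle=True).item()
a=np.deg2rad(-14.5);xt=np.array([np.cos(a),np.sin(a)]);yt=np.array([-np.sin(a),np.cos(a)])
for n,c,p,box in (("top",t,(366.4,182),(362,158,380,174)),("side",s,(292,139.5),(276,121,293,136))):
    N=back(c,p,.0846)[0]; D=cent(c,box,.110); d=(D-N)[:2]; print(n,N,D,"along",d@xt,"lat",d@yt)
E
```

```text
top [ 0.5341 -0.2776  0.0846] [ 0.5824 -0.2876  0.11  ] along 0.04917577594576111 lat 0.002463986837258895
side [ 0.5389 -0.2763  0.0846] [ 0.5865 -0.2897  0.11  ] along 0.049385128001824506 lat -0.0009967315608132024
```

```bash
python3 -m crank '[[[-1,0.004,0,0,0],[-1,0.007,0,0,0],[-1,0.008,0,0,0],[-1,0.006,0,0,0],[-1,0.003,0,0,0],[-1,0,0,0,0]]]' 60
```

```text
time: 18.43
tool_pos: [0.4835, -0.2628, 0.0955]
ee_rot: [-3.116, -0.009, -0.252]
ft_force: [-0.1, -0.0, -2.7]
grip_width: 0.0277
```

```bash
python3 -m crank '[[[-1,0.003,0,0.001,0],[-1,0.004,0,0.001,0],[-1,0.004,0,0,0],[-1,0.003,0,0,0],[-1,0,0,0,0]]]' 60; python3 - <<'E'
from h import *
t=vision.camera("top");s=vision.camera("side")
crop(s,240,105,80,70,10,"s8.png"); crop(t,325,125,80,85,8,"t8.png")
np.save("t8.npy",t,allow_pickle=True); np.save("s8.npy",s,allow_pickle=True)
o=arm.get_obs(); print(o["tool_pos"],o["ee_rot"],o["joint_positions"])
E
```

```text
time: 18.85
tool_pos: [0.4983, -0.2665, 0.093]
ee_rot: [-3.116, -0.008, -0.252]
ft_force: [-0.2, 0.3, -2.5]
grip_width: 0.0278
[ 0.4975625  -0.26633571  0.0929511 ] [-3.11609962 -0.00692682 -0.25215926] [ 0.54545828  0.54592741 -0.15311     1.95707711  0.08845857  0.64295254
 -1.47922174]
```

View pics/s8.png

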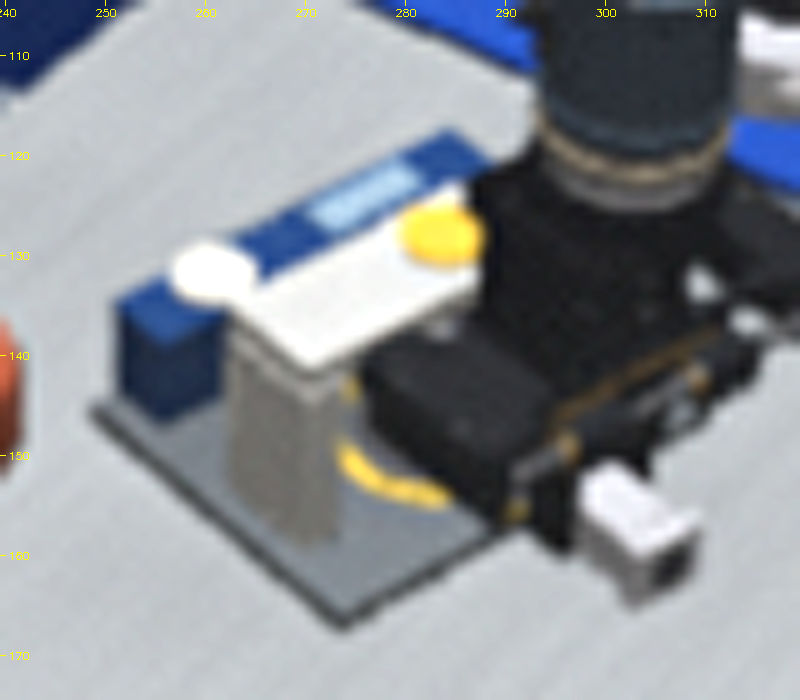

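View pics/t8.png

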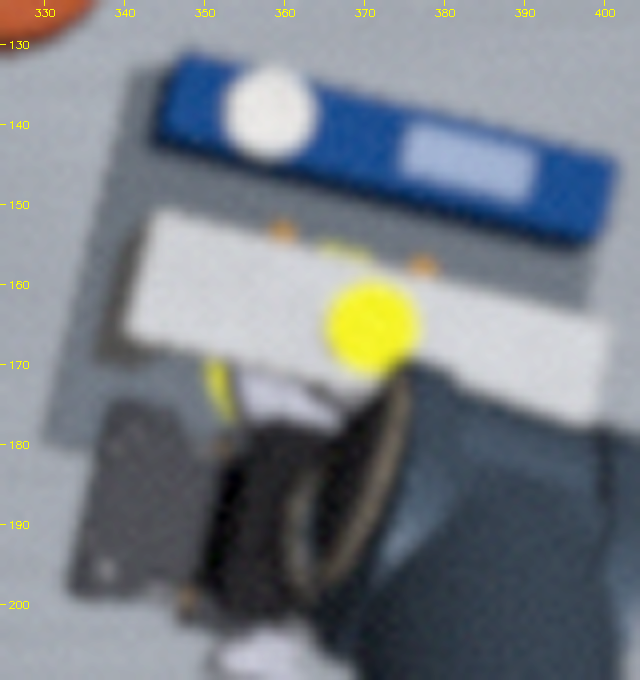

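```bash
python3 -m crank '[[[-1,0.003,0,0,0],[-1,0.0025,0,0.001,0],[-1,0,0,0.001,0],[-1,0,0,0.001,0],[-1,0,0,0,0]]]' 60
```

```text
time: 19.37
tool_pos: [0.5029, -0.2677, 0.09]
ee_rot: [-3.116, -0.007, -0.252]
ft_force: [-1.2, 0.2, -0.0]
grip_width: 0.0277
```

```bash
python3 -m crank '[[[-1,0,0,0.001,0],[-1,0,0,0,0]]]' 60; python3 -m crank '[[[-1,0,0,0.001,0],[-1,0,0,0,0]]]' 60
```

```text
time: 19.53
tool_pos: [0.5029, -0.2677, 0.0895]
ee_rot: [-3.116, -0.007, -0.252]
ft_force: [-1.2, 1.0, 1.2]
grip_width: 0.0276
time: 19.7
tool_pos: [0.5029, -0.2677, 0.0891]
ee_rot: [-3.117, -0.007, -0.252]
ft_force: [-1.8, 1.1, 2.4]
grip_width: 0.0279
```

```bash
python3 -m crank '[[[-1,0,0,0.001,0],[-1,0,0,0.001,0],[-1,0,0,0,0]]]' 20
```

```text
time: 19.95
tool_pos: [0.5029, -0.2679, 0.0874]
ee_rot: [-3.117, -0.008, -0.253]
ft_force: [-1.0, 1.4, 1.9]
grip_width: 0.0276
```

```bash
python3 - <<'E'
from h import *
t=vision.camera("top");s=vision.camera("side")
crop(s,240,105,80,70,10,"s9.png"); crop(t,325,125,80,95,7,"t9.png")
np.save("t9.npy",t,allow_pickle=True); np.save("s9.npy",s,allow_pickle=True)
o=arm.get_obs(); print(o["tool_pos"],o["ee_rot"],o["ft_force"],o["moment"])
E
```

```text
[ 0.50295474 -0.26787789  0.08741752] [-3.11696795 -0.00779275 -0.25286477] [-1.14970958  0.79397446  2.19147189] [-0.04716375  0.32031614 -0.05579171]
```

View pics/s9.png

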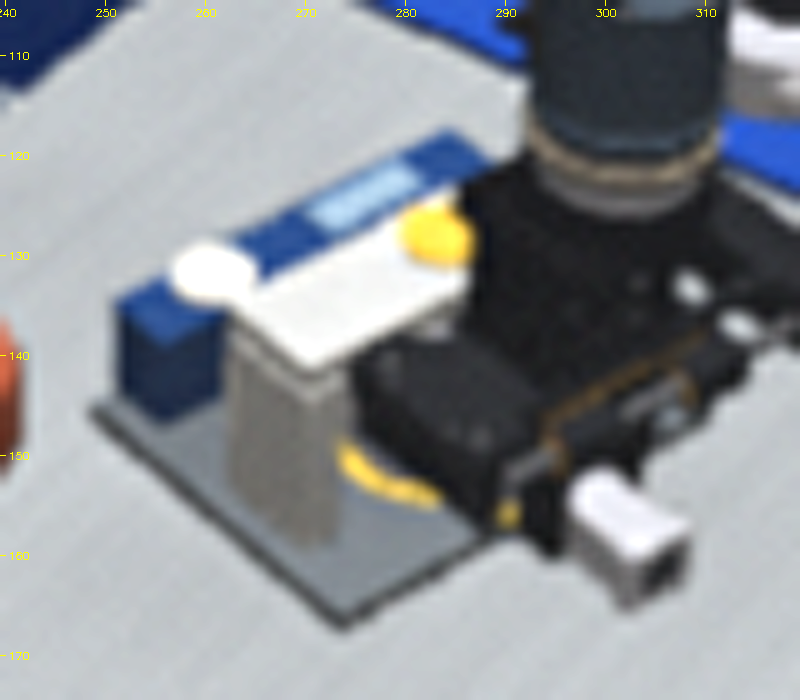

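View pics/t9.png

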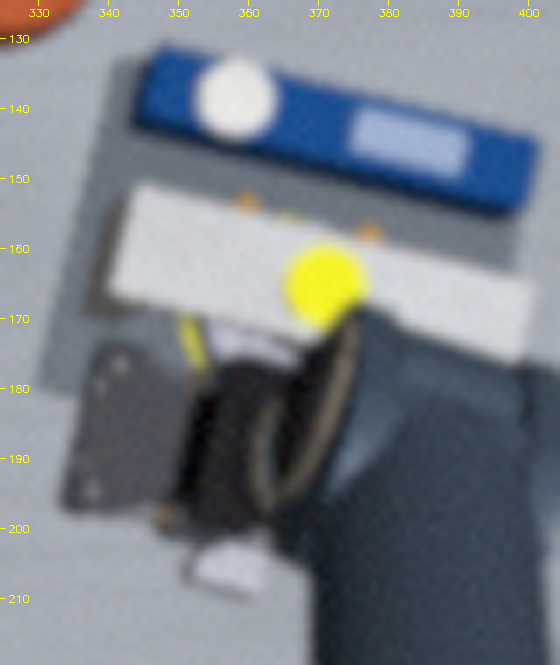

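```bash
python3 - <<'E'
from fit import *
t=np.load("t9.npy",allow_pickle=True).item(); s=np.load("s9.npy",allow_pickle=True).item()
print(back(t,(356.5,209),.047))
crop(s,285,140,35,35,20,"s9b.png"); crop(t,340,190,35,30,20,"t9b.png")
E
```

```text
[[ 0.4523 -0.2522  0.047 ]]
```

View pics/s9b.png

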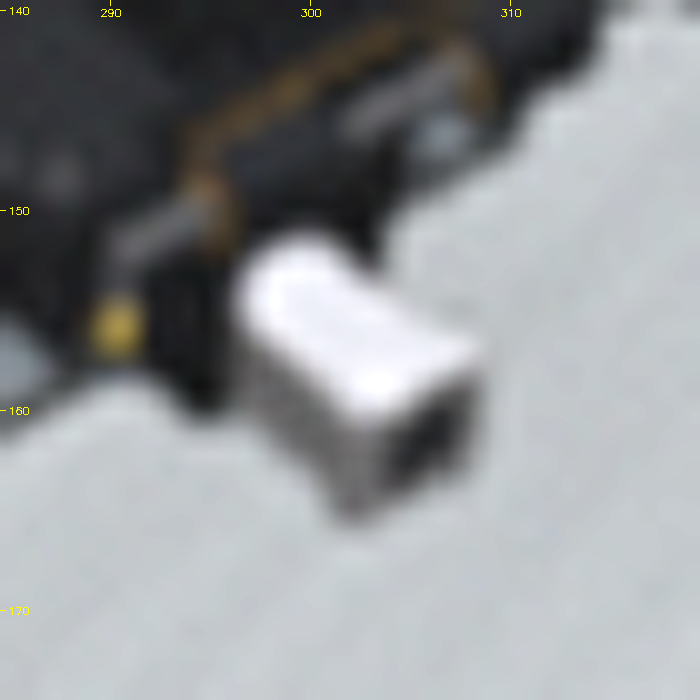

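View pics/t9b.png

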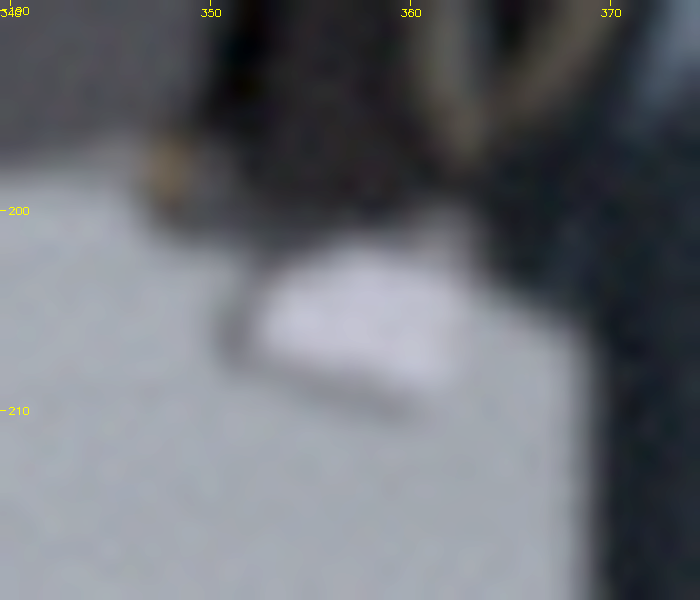

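```bash
python3 - <<'E'
from fit import *
t=np.load("t9.npy",allow_pickle=True).item(); s=np.load("s9.npy",allow_pickle=True).item()
a=np.deg2rad(-14.5);xt=np.array([np.cos(a),np.sin(a)]);yt=np.array([-np.sin(a),np.cos(a)])
D0=np.array([.5824,-.2876]);D1=np.array([.5865,-.2897])
for F,D in ((back(t,(357.2,208.2),.048)[0],D0),(back(s,(305.9,158.4),.048)[0],D1)):
    d=D-F[:2]; print(F,d@xt,d@yt)
# corner yaw
A=back(s,(308.5,156.7),.048)[0];B=back(s,(303.3,160),.048)[0]; print("end edge",A-B,np.degrees(np.arctan2(-(B-A)[0],(B-A)[1])))
E
```

```text
[ 0.4548 -0.2543  0.048 ] 0.13192236549251968 -0.00031642906871502506
[ 0.4569 -0.2531  0.048 ] 0.13464005960532882 -0.0029869558468388034
end edge [-0.0061 -0.0275  0.    ] -12.435269627945235
```

```bash
python3 -m crank '[[[-1,0,0,-0.0015,0],[-1,0.002,0,0,0],[-1,0.001,0,0,0],[-1,0,0,0,0]]]' 30
```

```text
time: 20.38
tool_pos: [0.5059, -0.2687, 0.0879]
ee_rot: [-3.117, -0.007, -0.253]
ft_force: [-1.3, 0.6, -1.5]
grip_width: 0.0279
```

```bash
python3 -m crank '[[[-1,-0.001,0,0.001,0],[-1,0,0,0.001,0],[-1,0,0,0.0005,0],[-1,0,0,0,0]]]' 15
```

```text
time: 20.72
tool_pos: [0.5055, -0.2686, 0.0863]
ee_rot: [-3.117, -0.008, -0.253]
ft_force: [-1.3, -0.2, 0.8]
grip_width: 0.028
```

```bash
python3 -m crank '[[[-0.34,0,0,0,0],[-0.3,0,0,0,0],[-0.2,0,0,0,0],[0,0,0,0,0],[0.2,0,0,0,0],[0.2,0,0,0,0],[0.2,0,0,0,0],[0.2,0,0,0,0]]]'
```

```text
time: 21.38
tool_pos: [0.5071, -0.2688, 0.0864]
ee_rot: [-3.117, -0.012, -0.252]
ft_force: [0.5, -0.3, -0.5]
grip_width: 0.0511
```

```bash
python3 -m crank '[[[0.2,0,0,-0.008,0],[0.2,-0.002,0,-0.015,0],[0.2,-0.004,0,-0.025,0],[0.2,-0.006,0,-0.035,0],[0.2,-0.010,0,-0.035,0],[0.2,-0.01,0,-0.035,0],[0.2,-0.01,0,-0.02,0],[0.2,0,0,0,0]]]'
```

```text
time: 22.05
tool_pos: [0.4614, -0.2611, 0.2682]
ee_rot: [-3.116, -0.009, -0.251]
ft_force: [0.1, 0.2, -0.2]
grip_width: 0.0522
```

```bash
python3 -m crank '[[[0.2,0,-0.012,0,0],[-1,0.004,-0.028,0,0],[-1,0.005,-0.036,0,0],[-1,0.005,-0.038,0,0],[-1,0.005,-0.038,0,0],[-1,0.005,-0.038,0,0],[-1,0.005,-0.038,0,0],[-1,0.005,-0.036,0,0],[-1,0.005,-0.026,0,0],[-1,0,-0.01,0,0]]]' 10; python3 - <<'E'
from h import *
t=vision.camera("top");s=vision.camera("side")
crop(s,240,105,80,70,10,"s10.png"); crop(t,325,125,80,95,7,"t10.png")
np.save("t10.npy",t,allow_pickle=True); np.save("s10.npy",s,allow_pickle=True)
E
```

```text
time: 22.88
tool_pos: [0.5762, 0.0363, 0.2693]
ee_rot: [-3.116, 0.001, -0.258]
ft_force: [0.8, 0.9, -0.2]
grip_width: 0.0029
```

View pics/s10.png

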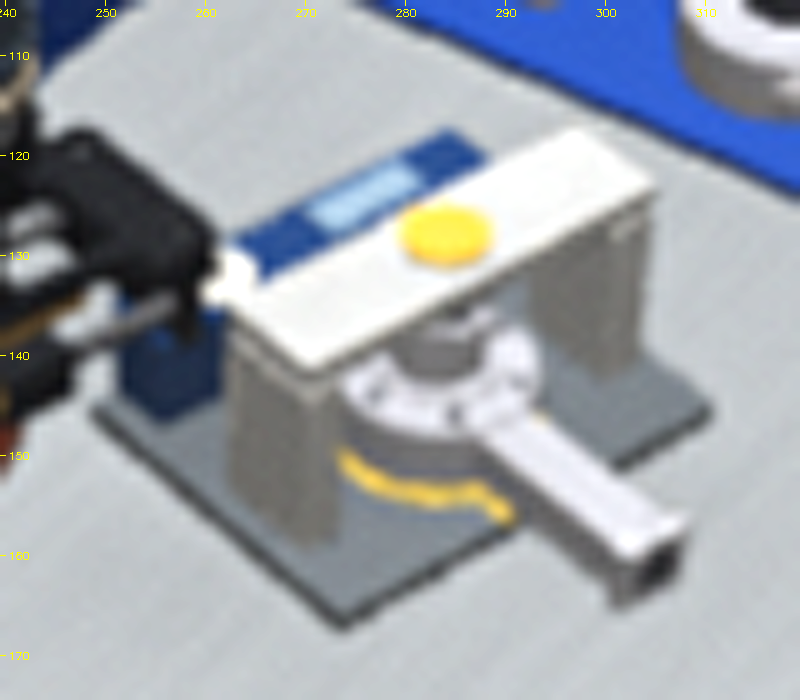

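View pics/t10.png

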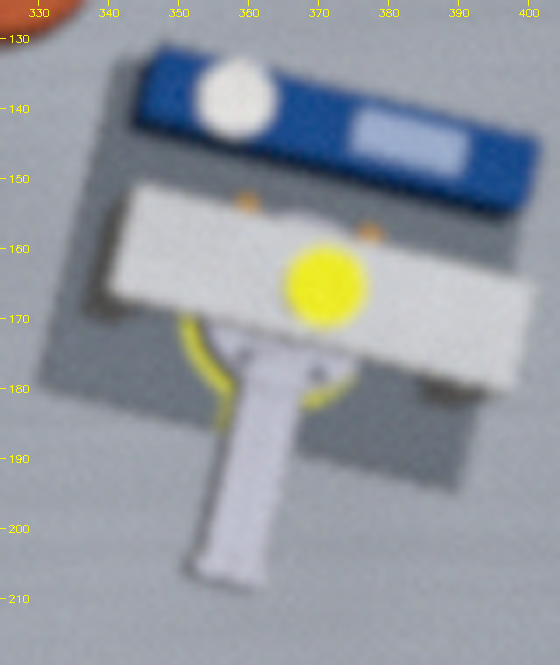

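```bash
cat >> fit.py <<'E'
def model(x,y,yaw,z0):
    P=[]
    for a in np.linspace(0,2*np.pi,40,endpoint=False): P.append([.042*np.cos(a),.042*np.sin(a),.034])
    for a in np.linspace(0,2*np.pi,60,endpoint=False): P.append([.045*np.cos(a),.045*np.sin(a),0])
    for yy in np.linspace(-.017,.017,6): P.append([-.13,yy,.034])
    for xx in np.linspace(-.05,-.118,8):
        for yy in (-.014,.014): P.append([xx,yy,.031])
    P=np.array(P); c,s_=np.cos(yaw),np.sin(yaw)
    return np.c_[x+c*P[:,0]-s_*P[:,1], y+s_*P[:,0]+c*P[:,1], z0+P[:,2]]
E
python3 - <<'E'
from fit import *
t=np.load("t10.npy",allow_pickle=True).item(); s=np.load("s10.npy",allow_pickle=True).item()
a=np.deg2rad(-14.5)
crop(s,262,120,55,50,14,"s10b.png",proj(s,model(.5865,-.2897,a,.012)))
crop(t,338,145,50,68,9,"t10b.png",proj(t,model(.5824,-.2876,a,.012)))
E
```

```text
(no output)
```

View pics/s10b.png

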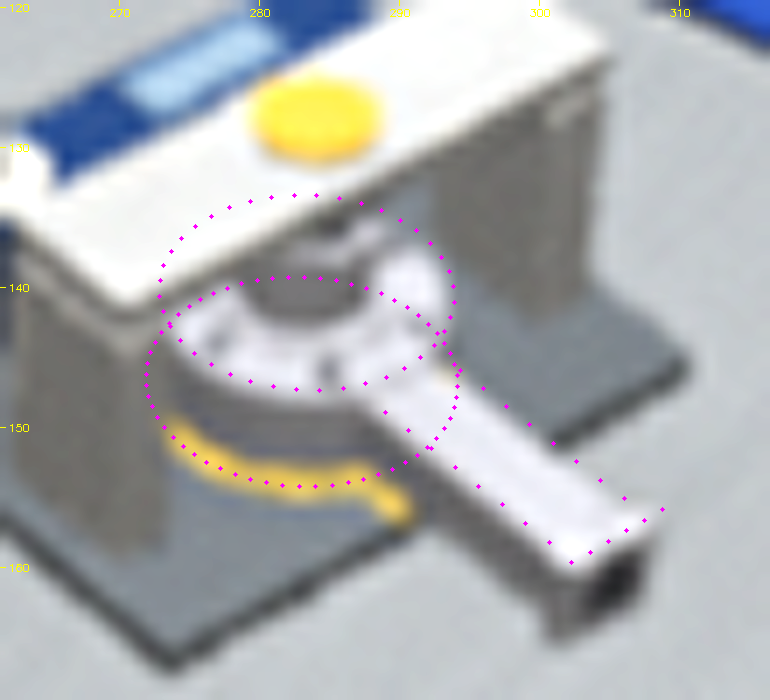

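View pics/t10b.png

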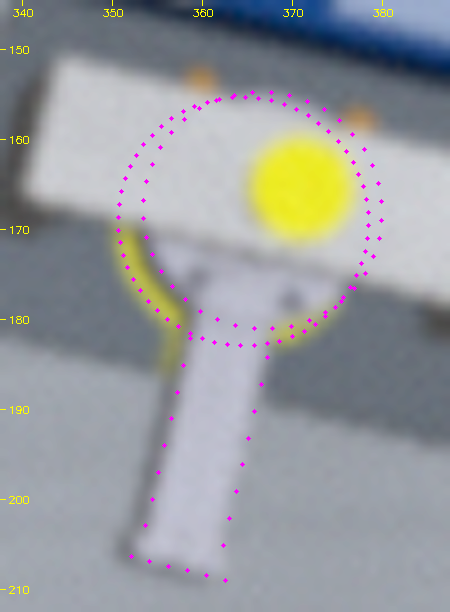

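Read from both pictures, the housing sits upright on the ring with its neck under the yellow disc, and the pins are clear. Model and image agree within about 1 px. Now the green button at about (0.677, 0.100).

```bash
python3 -m crank '[[[-1,0.012,-0.013,0,0],[-1,0.022,-0.023,0,0],[-1,0.022,-0.023,0.01,0],[-1,0.016,-0.018,0.02,0],[-1,0.008,-0.008,0.03,0],[-1,0,0,0.02,0],[-1,0,0,0.01,0],[-1,0,0,0,0]]]' 20
```

```text
time: 23.65
tool_pos: [0.6744, 0.0832, 0.1714]
ee_rot: [-3.134, 0.008, -0.277]
ft_force: [-0.5, -0.3, 0.4]
grip_width: 0.0006
```

```bash
python3 -m crank '[[[-1,-0.001,-0.008,0.006,0],[-1,-0.001,-0.007,0.006,0],[-1,0,0,0.004,0],[-1,0,0,0,0]]]' 20; python3 - <<'E'
from h import *
from scipy.spatial.transform import Rotation as Ro
t=vision.camera("top");s=vision.camera("side")
o=arm.get_obs(); R=Ro.from_euler("xyz",o["ee_rot"]).as_matrix(); tip=o["tool_pos"]+.07*R[:,2]; print(o["tool_pos"],tip)
crop(s,170,140,75,70,10,"s11.png",proj(s,[tip])); crop(t,210,100,90,80,8,"t11.png",proj(t,[tip]))
E
```

```text
time: 23.98
tool_pos: [0.6763, 0.0955, 0.1562]
ee_rot: [-3.136, 0.007, -0.283]
ft_force: [-0.4, -0.3, 0.9]
grip_width: 0.0003
[0.67682197 0.09568431 0.15712107] [0.67658854 0.09626641 0.08712388]
```

View pics/s11.png

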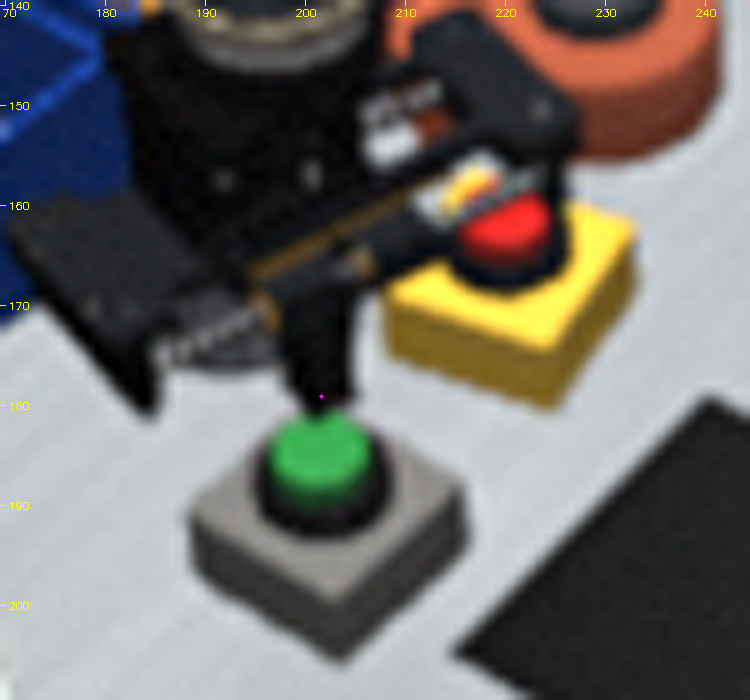

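View pics/t11.png

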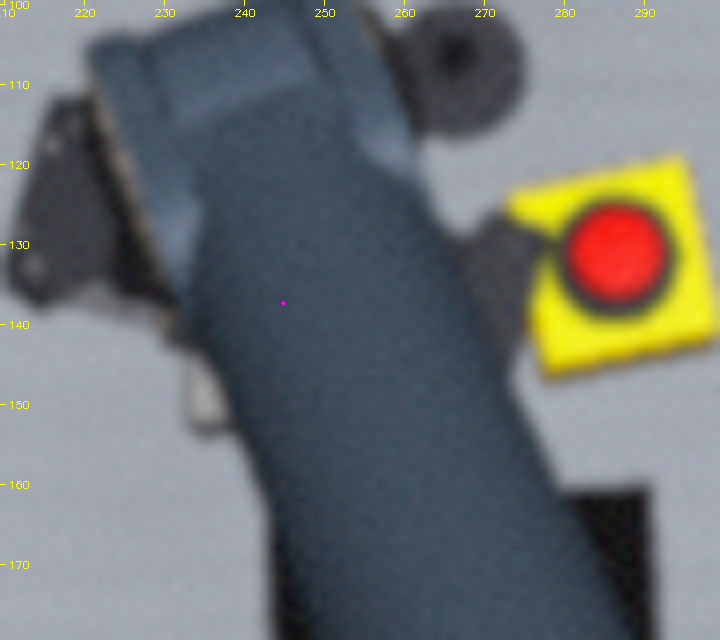

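```bash
python3 -m crank '[[[-1,0,-0.003,0.01,0],[-1,0,0,0.01,0],[-1,0,0,0.005,0],[-1,0,0,0.003,0],[-1,0,0,0.002,0],[-1,0,0,0,0]]]' 20
```

```text
time: 24.58
tool_pos: [0.6794, 0.0992, 0.1274]
ee_rot: [-3.132, -0.0, -0.283]
ft_force: [-0.0, -0.0, 3.6]
grip_width: 0.0006
```

```bash
python3 -m crank '[[[-1,0,0,0.003,0],[-1,0,0,0.003,0],[-1,0,0,0.002,0],[-1,0,0,0,0]]]' 20
```

```text
time: 24.92
tool_pos: [0.6796, 0.0993, 0.1273]
ee_rot: [-3.134, -0.0, -0.284]
ft_force: [-1.5, -0.1, 3.2]
grip_width: 0.0004
```

```bash
python3 -m crank '[[[-1,0,0,0.005,0],[-1,0,0,0.006,0],[-1,0,0,0.006,0]]]' 20; python3 - <<'E'
from h import *
s=vision.camera("side"); crop(s,170,140,75,70,10,"s12.png"); print(arm.get_obs()["tool_pos"],arm.get_obs()["ft_force"])
E
```

```text
time: 25.17
tool_pos: [0.6803, 0.0996, 0.1255]
ee_rot: [-3.137, -0.002, -0.286]
ft_force: [-13.2, -2.8, 33.9]
grip_width: 0.0003
[0.68031808 0.09967335 0.12553663] [-14.09095379  -3.29236393  33.6172994 ]
```

View pics/s12.png

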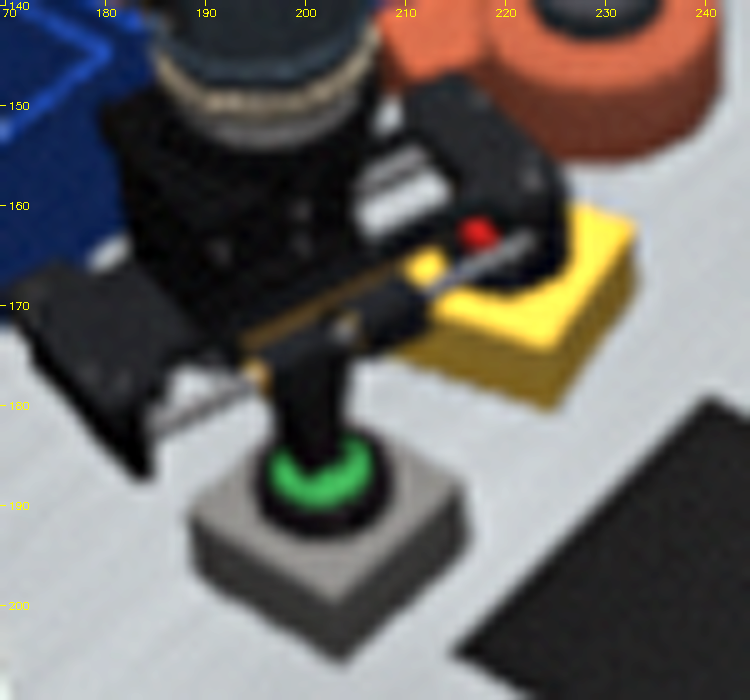

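```bash
python3 - <<'E'
from h import *
s=vision.camera("side"); s0=np.load("s10.npy",allow_pickle=True).item()
print(arm.get_obs()["tool_pos"],arm.get_obs()["ft_force"])
crop(s0,190,170,25,30,14,"a.png");crop(s,190,170,25,30,14,"b.png")
cv2.imwrite("pics/ab.png",np.hstack([cv2.imread("pics/a.png"),cv2.imread("pics/b.png")]))
E
```

```text
[0.68025485 0.09967962 0.12550828] [-13.6811072   -4.10785829  34.14984319]
```

View pics/ab.png

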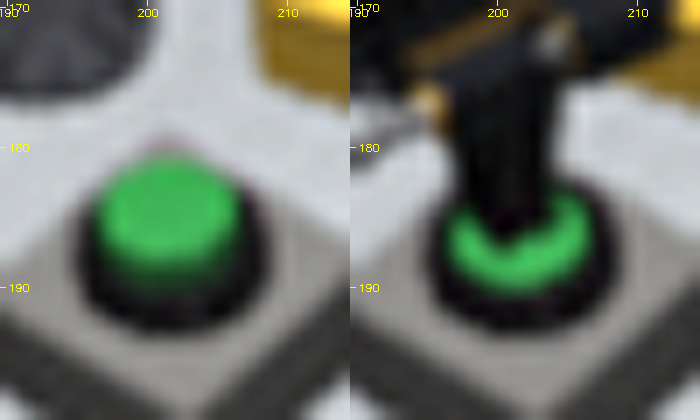

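The cap is clearly fully down: its side wall has gone and the top is about 2 px lower. The fingertip is central on it. Releasing upward.

```bash
python3 -m crank '[[[-1,0,0,-0.004,0],[-1,0,0,-0.01,0],[-1,0,0,-0.02,0],[-1,0,0,-0.03,0],[-1,0,0,-0.03,0],[-1,0,0,-0.02,0],[-1,-0.02,0,0,0],[-1,-0.03,0.01,0,0],[-1,-0.03,0.01,0,0],[-1,0,0,0,0]]]' 20; python3 - <<'E'
from h import *
s=vision.camera("side");t=vision.camera("top")
print(arm.get_obs()["tool_pos"],arm.get_obs()["ft_force"])
np.save("s13.npy",s,allow_pickle=True);np.save("t13.npy",t,allow_pickle=True)
for n,c in(("side",s),("top",t)): cv2.imwrite(f"pics/{n}13.png",cv2.resize(c["pixels"][:,:,::-1],(800,600),interpolation=cv2.INTER_CUBIC))
E
```

```text
time: 26.1
tool_pos: [0.5953, 0.1023, 0.2458]
ee_rot: [-3.135, -0.005, -0.287]
ft_force: [-0.3, -1.1, 0.3]
grip_width: 0.0003
[0.60018606 0.1018518  0.2466791 ] [ 1.15732747 -0.02992848  0.21872825]
```

View pics/side13.png

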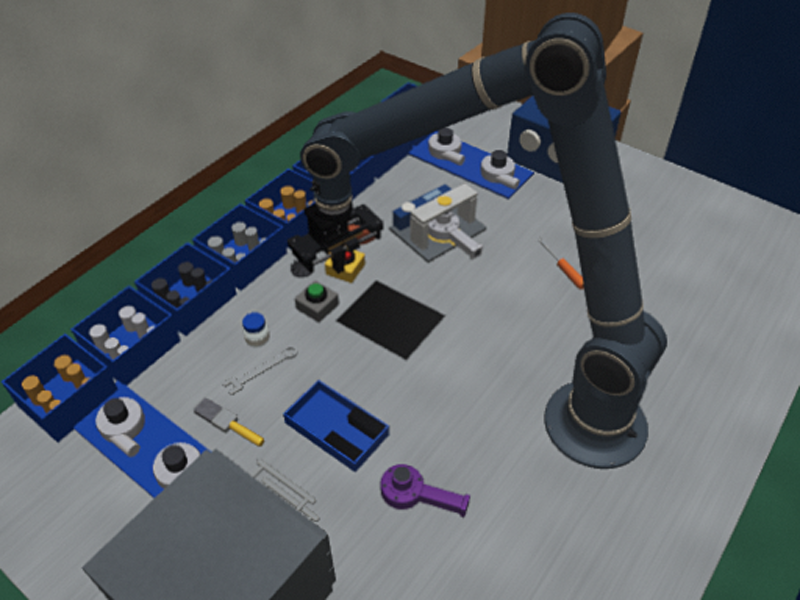

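View pics/top13.png

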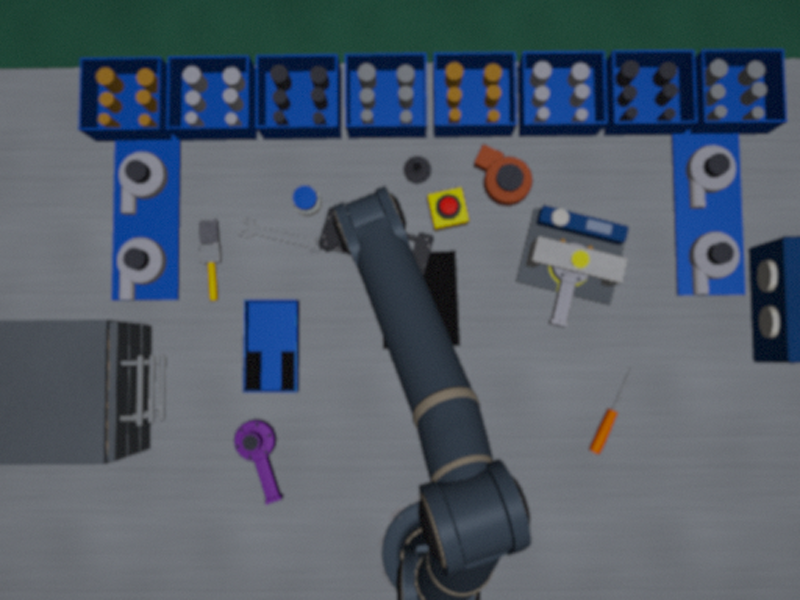

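The button is back up, the bystanders are unmoved, and the housing is in the tester. One numeric check of the seating from before/after difference images.

```bash
cat > sil.py <<'E'
from fit import *
from scipy.optimize import minimize
def mask(c,q,S=6,box=None,z0=.012):
    x,y,yaw=q; u0,v0,u1,v1=box; M=np.zeros(((v1-v0)*S,(u1-u0)*S),np.uint8)
    th=np.linspace(0,2*np.pi,40); 
    def cyl(r,za,zb): return np.array([[r*np.cos(a),r*np.sin(a),z] for a in th for z in(za,zb)])
    def bx(xa,xb,h,za,zb): return np.array([[X,Y,Z] for X in(xa,xb) for Y in(-h,h) for Z in(za,zb)])
    for P in (cyl(.042,0,.034),cyl(.02,.034,.066),bx(-.12,0,.014,.003,.031),bx(-.13,-.12,.017,0,.034)):
        W=np.c_[x+np.cos(yaw)*P[:,0]-np.sin(yaw)*P[:,1],y+np.sin(yaw)*P[:,0]+np.cos(yaw)*P[:,1],z0+P[:,2]]
        p=(proj(c,W)-[u0,v0]+.5)*S
        cv2.fillConvexPoly(M,cv2.convexHull(p.astype(np.float32)).astype(np.int32).reshape(-1,1,2),255)
    return cv2.resize(M,(u1-u0,v1-v0),interpolation=cv2.INTER_AREA)/255.
E
python3 - <<'E'
from sil import *
for n,box,g in (("t",(335,145,400,220),(.5824,-.2876,-.253)),("s",(262,125,318,170),(.5845,-.287,-.253))):
    a=np.load(n+"0.npy",allow_pickle=True).item(); b=np.load(n+"13.npy",allow_pickle=True).item()
    u0,v0,u1,v1=box
    d=np.abs(b["pixels"][v0:v1,u0:u1].astype(float)-a["pixels"][v0:v1,u0:u1]).max(2)
    obs=np.clip((d-12)/25,0,1)
    # region: exclude bridge occlusion
    reg=np.ones_like(obs); U,V=np.meshgrid(np.arange(u0,u1),np.arange(v0,v1))
    if n=="t": reg[V< 167+ (U-340)*0.225+4]=0
    else:
        reg[V<142.5-(U-271)*0.555+3.5]=0; reg[U<275]=0
    f=lambda q: (((mask(a,q,box=box)-obs)**2)*reg).sum()
    best=min((minimize(f,np.array(g)+e,method="Nelder-Mead",options=dict(initial_simplex=np.array(g)+np.array([e,[.004,0,0],[0,.004,0],[0,0,.04]]),xatol=1e-4,fatol=.05)) for e in (np.zeros(3),np.array([-.003,.002,.02]))),key=lambda r:r.fun)
    print(n,best.x,np.degrees(best.x[2]),best.fun)
    im=np.hstack([obs*reg,mask(a,best.x,box=box)*reg]); cv2.imwrite(f"pics/sil_{n}.png",cv2.resize((im*255).astype(np.uint8),None,fx=5,fy=5))
E
```

```text
t [ 0.5899 -0.2914 -0.2827] -16.194891821533957 76.87550572856594
s [ 0.5882 -0.2895 -0.2586] -14.819289939719747 88.91825113417916
```

View pics/sil_s.png

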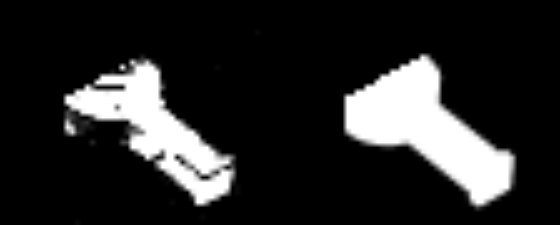

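View pics/sil_t.png

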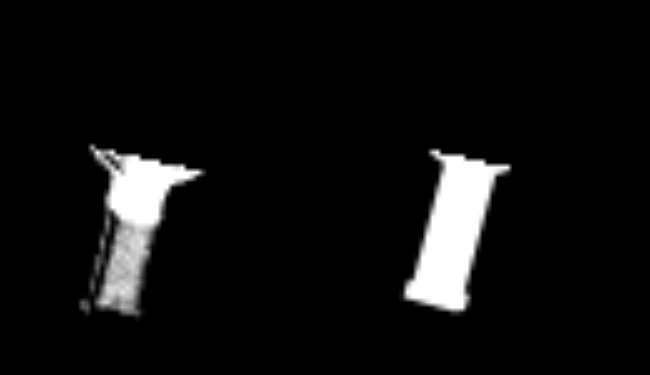

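```bash
python3 - <<'E'
from fit import *
t=np.load("t13.npy",allow_pickle=True).item(); s=np.load("s13.npy",allow_pickle=True).item()
a=np.deg2rad(-14.5)
crop(s,262,120,55,50,14,"s13b.png",proj(s,model(.5841,-.2869,a,.012)))
crop(t,338,160,40,55,14,"t13b.png",proj(t,model(.5805,-.287,a,.012)))
E
```

```text
(no output)
```

View pics/s13b.png

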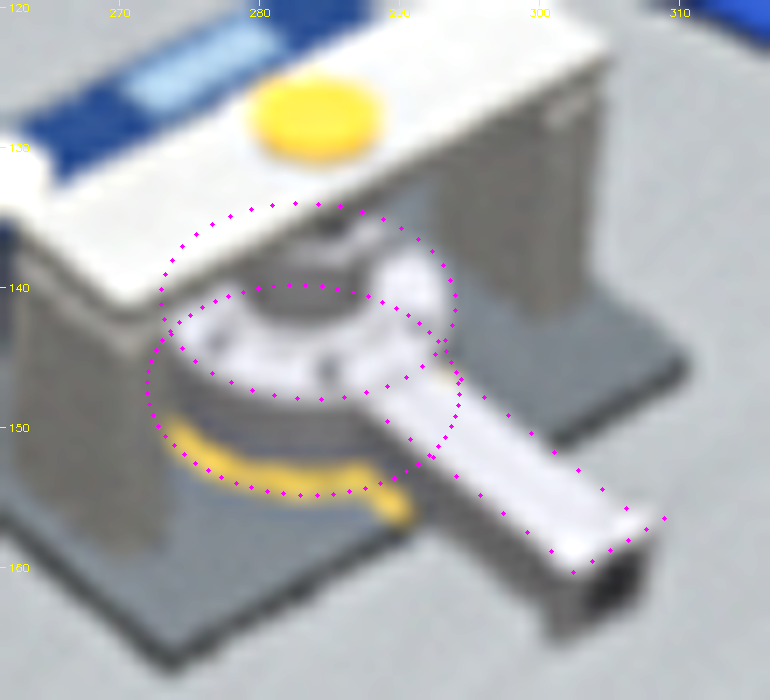

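View pics/t13b.png

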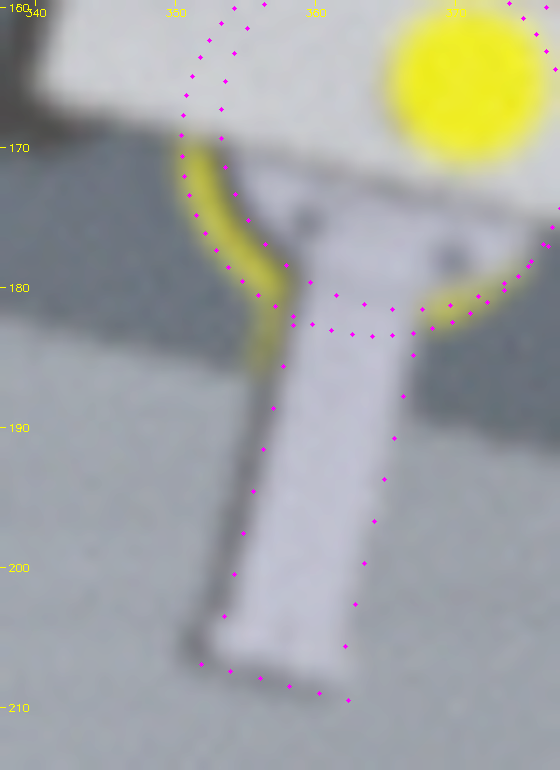

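The model aligned to the painted ring matches the housing's disc rim, duct and flange to within about 1 px in both views. Handing in.

```bash
python3 -c "
from station import arm
o=arm.get_obs(); print(o['time'],o['ft_force'],o['dq'].round(3)); print(arm.finish_job())"
```

```text
26.2 [ 1.15732747 -0.02992848  0.21872825] [ 0.002  0.027  0.011 -0.055  0.003 -0.001 -0.   ]
the job is handed in; nothing more can be done
None
```

I did the whole job in order and handed it in at 26.2 s. I lifted the housing out of the tray by its neck and set it upright on the mat and let go. I then took it by the duct, put it under the bridge with the duct out of the front, and let go. Last, I pressed the green button fully down and released it.

**Seating:** the painted ring and a model of the housing agree with its rim, duct and flange to about 1 px (about 3 mm) in both views. The housing is upright and the stop pins look clear. Yaw is within about 1° of my estimate of the tester's.

**Buttons and bench:** the last pictures show the green button back up, the red button untouched, the bystanders where they were, and the arm clear of everything.

**What disagreed or went rough:**
- **Seating fit:** an automatic outline fit put the housing 2–8 mm away from my other estimates. I discarded it, because the outline was poorly separated from the bench, and relied on the overlay check.
- **Button press:** the push peaked at about 34 N at the wrist, because small downward steps did not move the arm and I used larger ones. It bottomed with the measured height about 3.5 mm above what I expected. The picture clearly showed the cap down.
- **Tilt:** the housing went into the tester tilted by 1–2° and settled flat as I lowered and released it.

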